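Fill the sample tray and clip the job card

ROBOT

A 6-joint arm with a two-finger parallel gripper is mounted at the origin on the work surface. World frame = base frame: x ahead of the robot, y to its left, z up, the work surface at z = 0. Lengths are in m, angles in rad, forces in N, time in s.
With the tool pointing down it reaches from about 0.35 to 0.975 m from the base axis. Payload 4.9 kg.
Tool frame: the origin (TCP) lies at the very end of the fingers, on their centre line; the grasp point (between the pads) lies 19 mm behind it; z points along the fingers, y is the line along which they close (so a half turn about z gives the same grasp; the last joint's range is limited). The gripper opens to 85 mm and grips with 20 to 120 N. Pads are 22 mm wide; open, the fingers measure 114 mm over their backs; the gripper's body (76 mm by 85 mm) begins 54 mm behind the grasp point. The pads swing forward as they close: fully open they stand 13 mm farther back than shut.
Start: joints at [-1.343, 0.053, 1.613, -0, 1.476, -0.119], TCP at [0.212, -0.588, 0.231] pointing down, gripper open.
Joint ranges: [-3.01, 3.01], [-1.01, 2.22], [0.06, 2.58], [-1.02, 4.17], [0.09, 2.62], [-3.14, 3.14]. Speed limits (rad/s): [2.57, 2.57, 3.14, 3.14, 3.14, 3.14].

INTERFACE

Orientations are given as a unit quaternion [w, x, y, z].
In Python, from plant import manip gives the robot as it stands.
- The arm moves only by the tool send_rows, never from a script. Its argument "increments" is a list of rows, each an object of numbers: "claw": the closure, from -1 (fully open) to 1 (shut); "dx", "dy", "dz": the shift along the tool's x, y, z in units of 0.5 m (1.0 is 0.5 m); "yaw": the turn about the tool's z in units of 1.5 rad (1.0 is 1.5 rad). A call has 1 to 20 rows; each row is the pose to reach, as a shift and turn from the pose commanded when the call began, along the tool's axes at that moment; what a row does not reach only later rows make up. A row lasts 1/8 s, in which the tool goes at most 62.5 mm and 10.7 degrees, less where a joint would pass 70% of its speed; a pose out of reach is approached as far as the arm can. A call with a number of a shift or a turn outside -1 to 1 is refused whole. A call with a gripper value outside its range is refused whole. The fingers move at their own pace and stop on an object; the grip force is fixed at half the most. Time passes only in rows, so rows that repeat a pose let the fingers close. It gives the time, the measured TCP pose, the force, the opening and the grip force at its end, in the units of the state.
- manip.state(): the state, without advancing time (a new reading comes with each control period).
- manip.grab_frame(name): name is "scene" or "top"; returns the picture (400x640x3 uint8, red, green, blue); there is no depth.
- manip.camera_params(name): a dict with "camera_matrix" (3x3 intrinsics, pixels), "extrinsics" (4x4, takes a point from world to camera coordinates). Camera axes: x right, y down, z forward; pixel columns grow to the right and rows downward; lengths in m; the calibration is good to about 2 mm. A picture is of the moment at which its call begins. camera_params takes no time and is no camera call.
- manip.job_done(): hands the job in; it is judged then, once.
The state is a dict: "time": time; "joint_pos": joint angles; "joint_vel": joint speeds; "joint_efforts": joint torques, N m; "tool_pos": TCP position; "tool_rot": TCP orientation; "contact_force": force on the tool from outside, world axes, zero at the start; "ft_torque": the same for the moment, N m; "gripper_width": opening from 0.0 (shut) to 1.0 (fully open); "grasp_force": force on a finger pad.
Only numpy, scipy, OpenCV 4.12 (cv2) and the standard library are available. Lean on these libraries where they do the work, as an engineer would, in place of code of your own. Each camera call takes 0.05 s, during which the arm holds its last target. There are 200 camera calls.

TASK

Get the sample tray ready for the measuring room: lay every green bracket that is on the bench flat in a grey compartment of the tray, one to a compartment, with its brass end towards the tray's yellow edge, and lay the plug gauge flat in the red-floored compartment with its red-banded end towards the yellow edge. Once all of that is in the tray, squeeze the orange sprung clip open, bring it over the free upright edge of the tag plate and let it close on the job card and the plate together, leaving the card standing in its pocket. Leave the clip hanging there by its own spring, and do not disturb the cutters, the marker pen or the elbow fitting.

Things in the scene. Friction and masses are not known exactly. Their poses are not given: they have to be found in the camera images.
- tray: Fixed grey tray, 140 (x) by 264 mm (y). Origin: on the bench under its centre. Floor 4 mm thick; walls 4 mm thick, tops 14 mm above the bench. Five compartments side by side, each 132 (x) by 48 mm (y) inside, centred at x=0, y=-104, -52, 0, +52 mm (grey floor with brass dot: brackets) and +104 mm (red floor: gauge). The +x edge is yellow. Beyond its -y end: tag plate and card pocket.
- plate_edge (a point): Point on the free upright edge of the tag plate, 55 mm above the bench, on the plate's card side. The plate: aluminium, 5 mm thick, 75 mm high, from tray x=-18 (this edge) to +66 mm, y=-165 (this point) to -160 mm. The card stands on its -y side. On the -x side of this edge the space is free above the tray walls (14 mm) for clip and gripper.
- card: White rigid job card, blue stripe, 76 (x) by 5 (y) by 81 mm (z), loose, upright in a 6 mm slot (tray y=-171 to -165 mm) between the tag plate and a lip 22 mm high and 5 mm thick; may lean 4 mm at its top. Top 85 mm above the bench; its near end 3 mm inside the plate's free edge. Plate and card together: 10 to 11 mm thick. Origin: centre of underside.
- clip: Orange sprung hand clip, 112 mm long, lying on its side, 28 mm high, 80 g. Origin: on its upright pivot, at the underside. +x to the jaws, -x to the handles, z up. Straight leaf: x -60 to +52, y 6 to 12 mm, its rubber jaw pad (x 22 to 52) gripping with the flat face y=0. The other leaf, on the -y side, swings: a rubber nose at x=46 mm meets y=0 when shut.
- clip_handles (a point): Where to pinch the clip: between its handles, 40 mm from the pivot towards -x, y=0, 14 mm above the underside. Squeeze along clip y: 54 mm wide here when shut (the swinging handle splays to y=-44 mm at its end), 24 mm over all (y -12 to +12) when squeezed right home; that takes about 9 N, the handles are then parallel and the jaws stand 25 mm open at the nose.
- clip_jaw (a joint): Opening angle of the clip, rad: 0 shut and empty, 0.60 to 0.62 squeezed fully open; about 0.2 to 0.25 when shut on plate and card together, about 0.11 on one of them only. Spring closes it (0.18 N m at 0, 0.36 N m fully open).
- gauge: Plug gauge lying flat: black block handle 70 x 24 x 26 mm (x, y, z) on a foot 70 x 42 x 8 mm, with a steel pin (18 mm diameter, 26 mm long) at each end along x, 122 mm overall, 150 g. Origin: centre of its underside; a red band on the handle near its +x end.
- gauge_front (a point): Point on the gauge's axis 43 mm towards its red-banded (+x) end.
- cutters: Red-handled side cutters, about 150 mm long, 14 mm high: leave alone.
- marker: Silver pen with a blue cap, 130 mm long, 15 mm high: leave alone.
- elbow: Green elbow fitting, about 70 mm high: leave alone.
- bracket1: Flat green bracket, loose, may be absent: base plate 120 mm (x) by 38 mm (y), 8 mm thick; in its middle a raised rib 40 mm (x) by 22 mm (y) whose top is 30 mm up, to grip across y; a round boss (28 mm diameter, 20 mm up) with a brass top at x=+43 mm. 90 g. Origin: centre of its underside; +x is the brass end.
- bracket1_front (a point): Point at the brass boss of that bracket, 43 mm from its origin along +x.
- bracket2: Flat green bracket, loose, may be absent: base plate 120 mm (x) by 38 mm (y), 8 mm thick; in its middle a raised rib 40 mm (x) by 22 mm (y) whose top is 30 mm up, to grip across y; a round boss (28 mm diameter, 20 mm up) with a brass top at x=+43 mm. 90 g. Origin: centre of its underside; +x is the brass end.
- bracket2_front (a point): Point at the brass boss of that bracket, 43 mm from its origin along +x.
- bracket3: Flat green bracket, loose, may be absent: base plate 120 mm (x) by 38 mm (y), 8 mm thick; in its middle a raised rib 40 mm (x) by 22 mm (y) whose top is 30 mm up, to grip across y; a round boss (28 mm diameter, 20 mm up) with a brass top at x=+43 mm. 90 g. Origin: centre of its underside; +x is the brass end.
- bracket3_front (a point): Point at the brass boss of that bracket, 43 mm from its origin along +x.
- bracket4: Flat green bracket, loose, may be absent: base plate 120 mm (x) by 38 mm (y), 8 mm thick; in its middle a raised rib 40 mm (x) by 22 mm (y) whose top is 30 mm up, to grip across y; a round boss (28 mm diameter, 20 mm up) with a brass top at x=+43 mm. 90 g. Origin: centre of its underside; +x is the brass end.
- bracket4_front (a point): Point at the brass boss of that bracket, 43 mm from its origin along +x.

How it is judged:
On the way, in this order (a step that is already met when the one before it is completed fails the run):
1. every bracket on the bench and the gauge lie flat in their compartments, right way round (z of bracket1 in the frame of tray between 0.001 and 0.0075 m and angle between each of bracket1, bracket2, bracket3, bracket4, gauge's own z axis and vertical below 0.08 rad and y of bracket1 in the frame of tray between -0.118 and 0.066 m and x of bracket1 in the frame of tray between -0.012 and 0.012 m and x of each of bracket1_front, bracket2_front, bracket3_front, bracket4_front, gauge_front in the frame of tray above 0.025 m and angle between the x axis of each of bracket1, bracket2, bracket3, bracket4, gauge and the x axis of tray, either way round below 0.3 rad and linear speed of each of bracket1, bracket2, bracket3, bracket4, gauge below 0.02 m/s and z of bracket2 in the frame of tray between 0.001 and 0.0075 m and y of bracket2 in the frame of tray between -0.118 and 0.066 m and x of bracket2 in the frame of tray between -0.012 and 0.012 m and z of bracket3 in the frame of tray between 0.001 and 0.0075 m and y of bracket3 in the frame of tray between -0.118 and 0.066 m and x of bracket3 in the frame of tray between -0.012 and 0.012 m and z of bracket4 in the frame of tray between 0.001 and 0.0075 m and y of bracket4 in the frame of tray between -0.118 and 0.066 m and x of bracket4 in the frame of tray between -0.012 and 0.012 m and z of gauge in the frame of tray between 0.001 and 0.0075 m and y of gauge in the frame of tray between 0.09 and 0.118 m and x of gauge in the frame of tray between -0.012 and 0.012 m), for 0.3 s.
2. the clip is squeezed open (value of joint clip_jaw above 0.45 rad), for 0.2 s.
3. the clip has closed on card and tag plate together (value of joint clip_jaw between 0.15 and 0.35 rad and contact force between clip and card above 0.8 N and contact force between clip and tray above 0.8 N and height (world z) of clip above 0.018 m and linear speed of clip below 0.02 m/s and angle between card's own z axis and vertical below 0.15 rad and z of card in the frame of tray below 0.01 m and distance between card and plate_edge below 0.09 m), for 0.3 s.
At the end, for the whole second after the job is handed in: Brackets present and gauge flat in their compartments (3.5 mm, tilt 0.08 rad; 12 mm along, 0.3 rad), marked ends to the yellow edge; clip shut on card and plate together (0.15 to 0.35 rad, pressing on both, 18 mm up or more), card upright in its pocket (0.15 rad); all at rest (all of step 1 and all of step 3); the robot touches nothing.
It fails at once if the cutters is pushed more than 40 mm (distance of cutters from where it was at the start of the episode above 0.04 m).
It fails at once if the marker is pushed more than 40 mm (distance of marker from where it was at the start of the episode above 0.04 m).
It fails at once if the elbow is pushed more than 40 mm (distance of elbow from where it was at the start of the episode above 0.04 m).
Of bracket1, bracket2, bracket3, bracket4 only 3 to 4 are there at a start; the rules pass over those that are not, and their reading is None.
At some moment in a run one of bracket1, bracket2, bracket3, bracket4, gauge may be knocked a few centimetres aside while the robot is not near it.
It also fails if it takes over 210 s, if anything falls off the work surface, if the arm or the gripper's body presses on something with over 40 N, if the wrist force passes 120 N, or if a joint passes its speed limit or range.

## Working session

There is one attempt and no reset: what is moved stays moved. The work goes in short steps, Python scripts to look and compute and a tool call to move; the robot and the scene stay as the last step left them, time stands still between calls to the robot, and variables do not carry over. Pictures are saved under pics/ and viewed, at most 18 in all, crops included, and the job is handed in when it is done.

Besides the shell and the picture viewer there is one more tool, called after "Request:" as name(argument=value, ...), one argument or row to a line, values as JSON. send_rows: Moves the arm, as the interface text tells. Shifts and turns lie within -1 to 1; 1 stands for 0.5 m of shift or 1.5 rad of turn. Its arguments: {"type":"object","properties":{"increments":{"type":"array","items":{"type":"object","properties":{"claw":{"type":"number"},"dx":{"type":"number"},"dy":{"type":"number"},"dz":{"type":"number"},"yaw":{"type":"number"}}}}},"required":["increments"]}

```bash
mkdir -p pics; python3 - <<'E'
from plant import manip
import cv2
for n in("scene","top"):
    cv2.imwrite(f"pics/{n}0.png",manip.grab_frame(n)[:,:,::-1]); p=manip.camera_params(n); print(n,p["camera_matrix"],p["extrinsics"])
print(manip.state())
E
```

```text
scene [[504.17323724   0.         323.13189006]
 [  0.         504.17323724 198.53467018]
 [  0.           0.           1.        ]] [[ 0.78270015  0.62213677  0.01806446 -0.40272273]
 [ 0.35801069 -0.42628629 -0.8307276  -0.16189931]
 [-0.50912555  0.65667788 -0.55638596  1.66435201]
 [ 0.          0.          0.          1.        ]]
top [[381.55835851   0.         326.51254965]
 [  0.         381.55835851 199.99035828]
 [  0.           0.           1.        ]] [[-0.01184019 -0.99951405 -0.02883527 -0.0633913 ]
 [-0.99852105  0.01334885 -0.05270223  0.56536306]
 [ 0.05306154  0.02816862 -0.99819387  1.02307545]
 [ 0.          0.          0.          1.        ]]
{'time': 0.1, 'joint_pos': array([-1.34298299e+00,  5.32946144e-02,  1.61414798e+00,  1.47879957e-05,
        1.47603494e+00, -1.19015629e-01]), 'joint_vel': array([ 0.00138374, -0.00235899, -0.00403402,  0.00165503, -0.00130726,
       -0.00013491]), 'joint_efforts': array([ 6.79184141e-04, -3.94900560e+01, -3.71363103e+01, -4.64076061e-05,
        3.96601405e-03,  7.17970238e-06]), 'tool_pos': array([ 0.21231402, -0.58722821,  0.23018884]), 'tool_rot': array([-9.41446247e-04,  9.85001037e-01,  1.72545846e-01, -4.38931085e-05]), 'contact_force': array([ 0.4972866 , -0.17358708, -0.71313732]), 'ft_torque': array([-0.00892221, -0.0229328 , -0.00232034]), 'grasp_force': 0.0, 'gripper_width': 1.0030736446471642}
```

View pics/top0.png

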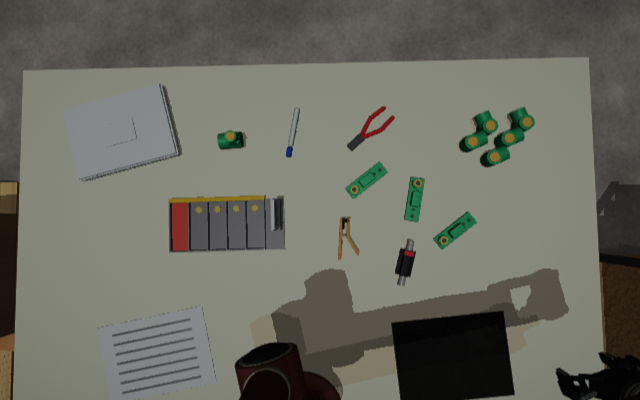

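View pics/scene0.png

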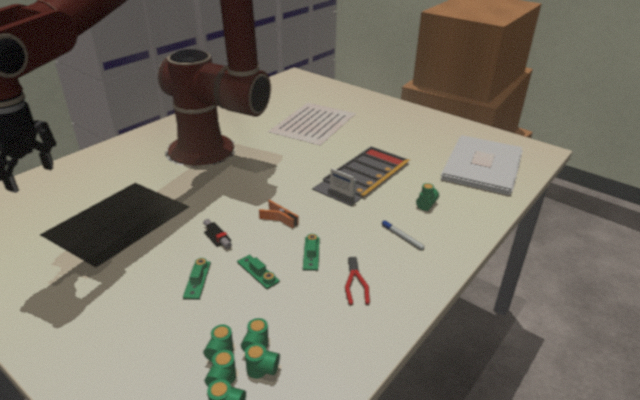

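Top view: three brackets at about (367,180), (414,198) and (455,231), the gauge at (405,262) and the clip at (347,238) with its jaws up-image. The tray is at (228,224) with the yellow edge up-image, red compartment left and plate at right (278,215). The scene view agrees and shows no fourth bracket. Next I measure.

```bash
cat > h.py <<'E'
import numpy as np, cv2
from plant import manip
P={n:manip.camera_params(n) for n in("scene","top")}
def ray(n,uv):
    K,E=P[n]["camera_matrix"],P[n]["extrinsics"]; R,t=E[:3,:3],E[:3,3]
    return -R.T@t, R.T@np.linalg.solve(K,[uv[0],uv[1],1.])
def onz(n,uv,z):
    c,d=ray(n,uv); return c+d*(z-c[2])/d[2]
def proj(n,p):
    q=P[n]["camera_matrix"]@(P[n]["extrinsics"]@np.r_[p,1])[:3]; return q[:2]/q[2]
def tri(a,b):
    Ms=[P[n]["camera_matrix"]@P[n]["extrinsics"][:3] for n in("top","scene")]
    X=cv2.triangulatePoints(*Ms,np.float64(a).reshape(2,1),np.float64(b).reshape(2,1)).ravel(); X=X[:3]/X[3]
    return X, np.linalg.norm(proj("top",X)-a)+np.linalg.norm(proj("scene",X)-b)
def mask(im,lo,hi):
    return cv2.inRange(cv2.cvtColor(im,cv2.COLOR_RGB2HSV),np.array(lo),np.array(hi))
def blobs(m,amin):
    n,l,s,c=cv2.connectedComponentsWithStats(m,connectivity=8)
    return [(c[i],s[i,4],l==i) for i in range(1,n) if s[i,4]>=amin]
def rect(sel,n,z):
    """metric minAreaRect of a blob on plane z: centre, long,short, angle of long side"""
    v,u=np.nonzero(sel); w=np.float32([onz(n,(a,b),z)[:2]*1000 for a,b in zip(u,v)])
    (c,s,a)=cv2.minAreaRect(w); a=np.radians(a)
    if s[0]<s[1]: a+=np.pi/2; s=s[::-1]
    m=w.mean(0); e=np.linalg.eigh(np.cov(w.T))[1][:,1]
    return np.array(c),s,a,m,np.arctan2(e[1],e[0])
GREEN=((60,90,30),(90,255,255)); BRASS=((12,110,70),(28,255,255)); ORANGE=((8,130,60),(20,255,255)); RED=((0,150,60),(7,255,255)); YEL=((20,140,80),(30,255,255))
def go(x,y,z,phi):
    """numbers for a move: tool heading phi (world angle of tool x)"""
    s=manip.state(); w,a,b,c=s["tool_rot"]
    R=np.array([[1-2*(b*b+c*c),2*(a*b-w*c),2*(a*c+w*b)],[2*(a*b+w*c),1-2*(a*a+c*c),2*(b*c-w*a)],[2*(a*c-w*b),2*(b*c+w*a),1-2*(a*a+b*b)]])
    d=R.T@(np.array([x,y,z])-s["tool_pos"])/.5
    h=np.arctan2(R[1,0],R[0,0]); return np.round(np.r_[d,(h-phi)/1.5],4)
E
python3 - <<'E'
from h import *
np.set_printoptions(precision=3,suppress=True)
for n in("top","scene"):
    im=manip.grab_frame(n)
    for nm,c in dict(G=GREEN,B=BRASS,O=ORANGE,R=RED,Y=YEL).items():
        for b in blobs(mask(im,*c),8 if n=="top" else 12):
            r=rect(b[2],n,0.006) if n=="top" else ""
            print(n,nm,b[0],b[1],*( [r[0],np.array(r[1]),round(r[2],3),r[3],round(r[4],3)] if n=="top" else []))
    cv2.imwrite(f"pics/{n}1.png",cv2.resize((im[185:295,150:490] if n=="top" else im[130:310,160:440])[:,:,::-1],None,fx=2.35 if n=="top" else 2.8,fy=2.35 if n=="top" else 2.8,interpolation=cv2.INTER_CUBIC))
    print(n,[tuple(map(int,cv2.cvtColor(im,cv2.COLOR_RGB2HSV)[v,u])) for u,v in ([(416,184),(199,209),(345,240),(220,199),(180,225),(410,255)] if n=="top" else [(312,238),(280,213),(367,190)])])
E
```

```text
top G [511.417 135.369] 727 [ 730.946 -568.888] [182.759  66.744] 2.478 [ 734.612 -576.474] 2.545
top G [481.085 130.015] 480 [ 748.004 -491.885] [117.243  65.201] 2.517 [ 750.858 -495.219] 2.67
top G [228.244 140.915] 270 [738.773 199.836] [65.805 49.961] 1.644 [733.201 201.287] 1.527
top G [367.228 178.818] 517 [ 618.714 -178.805] [119.142  37.004] 2.219 [ 621.523 -182.518] 2.225
top G [413.648 200.534] 537 [ 565.174 -308.557] [118.016  37.864] 2.971 [ 560.339 -307.431] 2.992
top G [455.669 229.132] 544 [ 478.915 -415.383] [119.635  37.542] 2.222 [ 481.453 -418.41 ] 2.207
top B [526.542 121.542] 72 [ 772.009 -618.431] [23.341 22.995] 2.314 [ 771.886 -618.54 ] 1.985
top B [490. 125.] 69 [ 764.231 -519.761] [22.287 21.611] 3.108 [ 764.229 -519.76 ] 2.834
top B [229.5   135.714] 56 [748.332 197.786] [19.914 19.645] 0.001 [747.752 197.781] 0.839
top B [508.761 137.775] 71 [ 727.453 -568.384] [24.301 22.018] 1.552 [ 728.058 -569.058] 1.251
top B [472.211 141.127] 71 [ 720.938 -470.995] [24.391 22.063] 1.553 [ 720.6   -470.242] 1.504
top B [494.423 156.676] 71 [ 675.95  -528.869] [24.334
[... 5095 characters left out ...]
.25 ] 12
scene O [492.167  58.056] 18
scene O [465.852  60.815] 27
scene O [500.438  59.75 ] 16
scene O [479.143  64.089] 56
scene O [507.333  59.583] 12
scene O [493.864  69.864] 22
scene O [461.214  71.071] 14
scene O [486.     71.077] 13
scene O [384.855 176.737] 186
scene O [427.75  185.875] 16
scene O [275.554 213.815] 314
scene O [257.084 325.072] 83
scene O [220.459 331.776] 85
scene O [254.931 351.49 ] 102
scene O [222.881 358.156] 109
scene O [218.538 388.7  ] 130
scene R [38.222 13.778] 18
scene R [22.077 20.538] 13
scene R [14.583 22.667] 12
scene R [384.72 156.51] 100
scene R [219.912 234.706] 34
scene R [355.98  285.274] 197
scene [(18, 114, 121), (10, 146, 136), (19, 155, 165)]
```

View pics/top1.png

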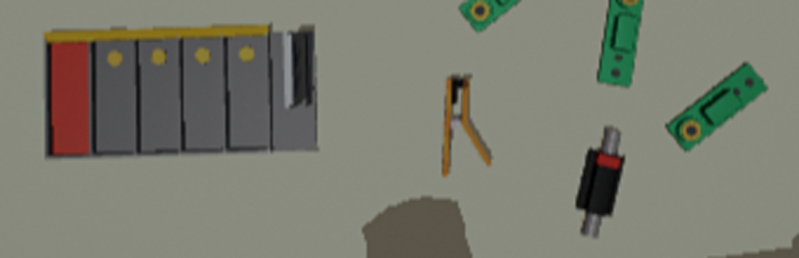

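View pics/scene1.png

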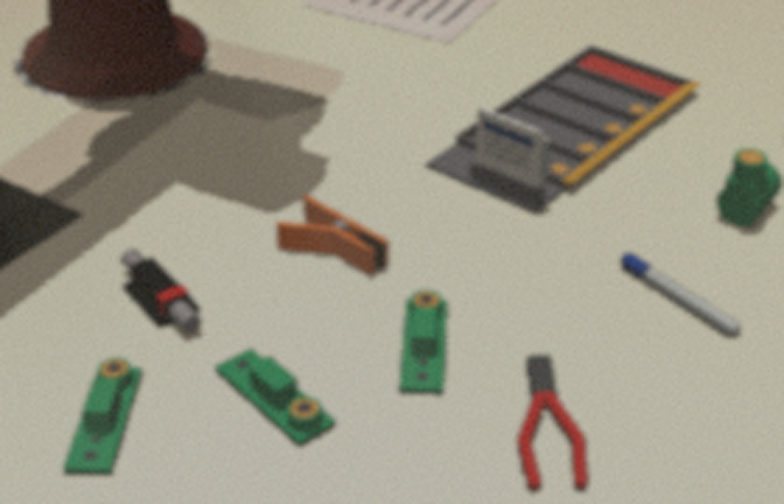

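The crops show three brackets with brass ends: A lower-left in the top view, B up-image, C lower-left. The gauge's red band points up-image, towards world +x. The clip's straight leaf is on the left with jaws up. The plate and card are right of the tray, with the free edge down-image. Now heights and tray and clip poses.

```bash
python3 - <<'E'
from h import *
np.set_printoptions(precision=1,suppress=True)
T,S=manip.grab_frame("top"),manip.grab_frame("scene")
def loc(im,c,uv,r=7):
    u,v=map(int,uv); m=mask(im,*c); k=np.zeros_like(m); k[v-r:v+r+1,u-r:u+r+1]=255
    y,x=np.nonzero(m&k); return np.array([x.mean(),y.mean()]),len(x)
LB=((12,80,60),(30,255,255))
for nm,c,a,b in [("A",LB,(354,189),(312,236)),("B",LB,(417,183),(269,276)),("C",LB,(443,240),(201,261)),("band",((0,120,50),(8,255,255)),(408,253),(220,234)),("d1",LB,(198,209),(388,169)),("d4",LB,(254,207),(359,190))]:
    p,n1=loc(T,c,p_:=a); q,n2=loc(S,c,b,6 if nm[0]!='d' else 4); X,e=tri(p,q); print(nm,p,n1,q,n2,X*1000,"err %.2f"%e)
m=mask(T,*BRASS)
for b in blobs(m,300):
    if 180<b[0][0]<260:
        r=rect(b[2],"top",.014); print("yel",*r)
for b in blobs(mask(T,*RED),300):
    if b[0][0]<200: print("red floor",*rect(b[2],"top",.004))
# tray footprint: dark body incl. yellow/red vs bench
hsv=cv2.cvtColor(T,cv2.COLOR_RGB2HSV); 
k=np.zeros(T.shape[:2],np.uint8); k[185:262,160:295]=255
mm=((abs(T.astype(int)-T[190:194,160:170].reshape(-1,3).mean(0)).max(2)>28)*255).astype(np.uint8)&k
for b in blobs(mm,1000): print("tray",b[1],*rect(b[2],"top",.012))
# gauge: black + all non-bench
k[:]=0;k[232:292,390:425]=255
bg=np.median(T[232:292,390:425].reshape(-1,3),0); mm=((abs(T.astype(int)-bg).max(2)>22)*255).astype(np.uint8)&k
for b in blobs(mm,200): print("gauge all",b[1],*rect(b[2],"top",.013))
bl=((T.max(2)<60)*255).astype(np.uint8)&k
for b in blobs(bl|(mask(T,(0,120,50),(8,255,255))&k),100): print("gauge body",b[1],*rect(b[2],"top",.017))
for z in(.028,.0):
  for b in blobs(mask(T,*ORANGE),60):
    if 330<b[0][0]<360: print("clip",z,*rect(b[2],"top",z))
E
```

```text
A [353.8 189.1] 30 [311.6 236.4] 29 [ 592.5 -144.7   21.3] err 0.04
B [417.4 182.8] 37 [268.2 275.5] 43 [ 607.2 -316.    20.2] err 0.10
C [443.5 240.1] 37 [200.2 261.3] 38 [ 452.6 -381.5   20.2] err 0.40
band [408.5 253.2] 53 [220.  235.1] 52 [ 418.2 -288.3   24.2] err 1.30
d1 [197.7 208. ] 42 [388.8 170.2] 41 [547.5 288.2  -0.2] err 0.11
d4 [253.8 205.7] 42 [360.4 190.6] 31 [550.9 129.7   3.8] err 0.74
yel [571.7 231.5] (262.7784118652344, 13.213374137878418) 1.5850987200367612 [571.7 235.1] 1.5891317145704804
red floor [497.5 337.3] (129.7716522216797, 41.84419631958008) 0.009763016438473285 [497.2 338.5] -3.132136339062739
tray 6176 [505.6 205.2] (320.13433837890625, 150.1716766357422) 1.5902464720643434 [504.3 207.8] 1.5749406183978638
gauge all 599 [ 395.9 -278.5] (128.967041015625, 44.400665283203125) 2.89160039048351 [ 395.4 -278.9] 2.897243760285315
gauge body 419 [ 396.9 -278. ] (82.00144958496094, 41.891578674316406) 2.887381943316824 [ 394.8 -277.5] 2.902675850474886
clip 0.028 [ 460.7 -105.6] (108.95757293701172, 5.980629920959473) 3.0779195345612522 [ 459.3 -105.5] 3.085098538008438
clip 0.028 [ 463.7 -131.9] (97.19599151611328, 17.882673263549805) 0.2714757838828706 [ 462.9 -132.6] -2.8654744999144497
clip 0.0 [ 459.4 -105.8] (111.94512939453125, 6.144603729248047) 3.0779195345612522 [ 457.9 -105.7] 3.0850985396773525
clip 0.0 [ 462.4 -132.8] (99.86100769042969, 18.372987747192383) 0.2714758171723842 [ 461.6 -133.5] -2.8654745046708348
```

```bash
python3 - <<'E'
from h import *
np.set_printoptions(precision=1,suppress=True)
print(go(.6187,-.1788,.13,2.219))
T=manip.grab_frame("top").astype(int)
for u in(208,226,245):
    print(u,[(v,*T[v,u]) for v in list(range(194,204))+list(range(247,256))])
for v in(225,240): print(v,[(u,T[v,u].sum()//3) for u in range(166,290)])
print([onz("top",(226,v),.014)[0]*1000 for v in (197,200,203,250,252)], onz("top",(326,200),0))
E
```

```text
[ 1.  -0.5  0.2 -1.2]
208 [(194, np.int64(137), np.int64(140), np.int64(127)), (195, np.int64(137), np.int64(140), np.int64(128)), (196, np.int64(137), np.int64(139), np.int64(126)), (197, np.int64(136), np.int64(126), np.int64(89)), (198, np.int64(135), np.int64(112), np.int64(32)), (199, np.int64(136), np.int64(113), np.int64(26)), (200, np.int64(135), np.int64(113), np.int64(26)), (201, np.int64(100), np.int64(84), np.int64(24)), (202, np.int64(43), np.int64(39), np.int64(25)), (203, np.int64(25), np.int64(25), np.int64(27)), (247, np.int64(34), np.int64(34), np.int64(35)), (248, np.int64(34), np.int64(34), np.int64(35)), (249, np.int64(43), np.int64(44), np.int64(45)), (250, np.int64(71), np.int64(71), np.int64(72)), (251, np.int64(107), np.int64(108), np.int64(103)), (252, np.int64(130), np.int64(132), np.int64(120)), (253, np.int64(137), np.int64(140), np.int64(126)), (254, np.int64(137), np.int64(140), np.int64(126)), (255, np.int64(137), np.int64(139), np.int64(126))]
226 [(194, np.int64(138), np.int64(141), np.int64(128)), (195, np.int64(137), np.int64(140), np.int64(127)), 
[... 6541 characters left out ...]
5, np.int64(44)), (266, np.int64(91)), (267, np.int64(94)), (268, np.int64(94)), (269, np.int64(94)), (270, np.int64(94)), (271, np.int64(94)), (272, np.int64(94)), (273, np.int64(94)), (274, np.int64(93)), (275, np.int64(94)), (276, np.int64(94)), (277, np.int64(95)), (278, np.int64(94)), (279, np.int64(95)), (280, np.int64(95)), (281, np.int64(95)), (282, np.int64(96)), (283, np.int64(93)), (284, np.int64(79)), (285, np.int64(131)), (286, np.int64(135)), (287, np.int64(135)), (288, np.int64(135)), (289, np.int64(134))]
[np.float64(576.4061070313664), np.float64(568.1738080632169), np.float64(559.9483934110378), np.float64(431.9757534935011), np.float64(426.56704762259716)] [ 0.6 -0.1  0. ]
```

```bash
python3 - <<'E'
from h import *
r=[onz("top",(u,240),.009)[:2]*1000-np.array([0,t]) for u,t in zip((189.5,208.5,227.45,246.35,265),(78,26,-26,-78,-130))]
print(np.round(r,1)); r=[onz("top",(u,225),.009)[:2]*1000-np.array([0,t]) for u,t in zip((189.5,208.4,226.7,246,264.6),(78,26,-26,-78,-130))]
print(np.round(r,1)); print(go(.6187,-.1788,.13,2.219).tolist())
E
```

```text
[[459.9 229.1]
 [459.3 228.4]
 [458.8 228.1]
 [458.2 228. ]
 [457.7 228.8]]
[[501.  229.4]
 [500.4 228.9]
 [499.8 230.3]
 [499.2 229. ]
 [498.6 229.8]]
[1.0421, -0.4927, 0.2024, -1.2481]
```

Request:
send_rows(
  increments=[
    {"yaw": -0.6, "dz": -0.1, "claw": -0.3},
    {"yaw": -0.6, "dz": -0.1, "claw": -0.3},
    {"yaw": -0.6, "dz": -0.1, "claw": -0.3},
    {"yaw": -0.6, "dz": -0.1, "claw": -0.3},
    {"yaw": -0.6, "dz": -0.1, "claw": -0.3},
    {"yaw": -0.6, "dz": -0.1, "claw": -0.3},
  ],
)

```text
invalid input
```

```bash
python3 - <<'E'
from h import *
print(go(.6187,-.1788,.13,2.219).tolist()); print(manip.state()["tool_pos"],manip.state()["gripper_width"])
E
```

```text
[1.0421, -0.4927, 0.2024, -1.2481]
[ 0.21241162 -0.58763131  0.23101138] 1.0027012821576207
```

Request:
send_rows(
  increments=[
    {"dx": 0, "dy": 0, "dz": -0.1, "yaw": -0.6, "claw": -0.3},
    {"dx": 0, "dy": 0, "dz": -0.1, "yaw": -0.6, "claw": -0.3},
    {"dx": 0, "dy": 0, "dz": -0.1, "yaw": -0.6, "claw": -0.3},
    {"dx": 0, "dy": 0, "dz": -0.1, "yaw": -0.6, "claw": -0.3},
    {"dx": 0, "dy": 0, "dz": -0.1, "yaw": -0.6, "claw": -0.3},
    {"dx": 0, "dy": 0, "dz": -0.1, "yaw": -0.6, "claw": -0.3},
  ],
)

```text
time: 1.1
tool_pos: [0.2125, -0.5877, 0.2812]
tool_rot: [-0.0, 0.812, 0.583, 0.0]
contact_force: [-0.2, -0.5, -0.1]
gripper_width: 0.65
grasp_force: 0.0
```

```bash
python3 - <<'E'
from h import *
print(go(.6187,-.1788,.13,2.219).tolist()); print(manip.state()["tool_pos"],manip.state()["gripper_width"])
E
```

```text
[1.0348, 0.508, 0.3026, -0.6493]
[ 0.21245038 -0.58773889  0.28124744] 0.6503555906576332
```

Request:
send_rows(
  increments=[
    {"dx": 1, "dy": 0.508, "dz": 0.2, "yaw": -0.649, "claw": -0.3},
    {"dx": 1, "dy": 0.508, "dz": 0.2, "yaw": -0.649, "claw": -0.3},
    {"dx": 1, "dy": 0.508, "dz": 0.2, "yaw": -0.649, "claw": -0.3},
    {"dx": 1, "dy": 0.508, "dz": 0.2, "yaw": -0.649, "claw": -0.3},
    {"dx": 1, "dy": 0.508, "dz": 0.2, "yaw": -0.649, "claw": -0.3},
    {"dx": 1, "dy": 0.508, "dz": 0.2, "yaw": -0.649, "claw": -0.3},
    {"dx": 1, "dy": 0.508, "dz": 0.2, "yaw": -0.649, "claw": -0.3},
    {"dx": 1, "dy": 0.508, "dz": 0.2, "yaw": -0.649, "claw": -0.3},
    {"dx": 1, "dy": 0.508, "dz": 0.2, "yaw": -0.649, "claw": -0.3},
    {"dx": 1, "dy": 0.508, "dz": 0.2, "yaw": -0.649, "claw": -0.3},
    {"dx": 1, "dy": 0.508, "dz": 0.2, "yaw": -0.649, "claw": -0.3},
    {"dx": 1, "dy": 0.508, "dz": 0.2, "yaw": -0.649, "claw": -0.3},
  ],
)

```text
time: 2.6
tool_pos: [0.6119, -0.1958, 0.1818]
tool_rot: [0.0, 0.446, 0.895, -0.0]
contact_force: [0.2, -0.4, -0.3]
gripper_width: 0.651
grasp_force: 0.0
```

```bash
python3 - <<'E'
from h import *
print(go(.6187,-.1788,.011,2.219).tolist()); print(manip.state()["tool_pos"],manip.state()["gripper_width"])
T=manip.grab_frame("top")
for b in blobs(mask(T,*GREEN),200): print(b[0].round(1),b[1])
E
```

```text
[0.0192, 0.0314, 0.3416, -0.0006]
[ 0.61190772 -0.19581065  0.18179579] 0.6509866871048084
[509.2 137.1] 837
[479.5 131.6] 542
[228.6 140.9] 280
[363.4 183.3] 228
[455.6 229.1] 549
```

Request:
send_rows(
  increments=[
    {"dx": 0.019, "dy": 0.031, "dz": 0.1, "yaw": 0, "claw": -0.3},
    {"dx": 0.019, "dy": 0.031, "dz": 0.2, "yaw": 0, "claw": -0.3},
    {"dx": 0.019, "dy": 0.031, "dz": 0.28, "yaw": 0, "claw": -0.3},
    {"dx": 0.019, "dy": 0.031, "dz": 0.32, "yaw": 0, "claw": -0.3},
    {"dx": 0.019, "dy": 0.031, "dz": 0.341, "yaw": 0, "claw": -0.3},
    {"dx": 0.019, "dy": 0.031, "dz": 0.341, "yaw": 0, "claw": -0.3},
    {"dx": 0.019, "dy": 0.031, "dz": 0.341, "yaw": 0, "claw": 1},
    {"dx": 0.019, "dy": 0.031, "dz": 0.341, "yaw": 0, "claw": 1},
    {"dx": 0.019, "dy": 0.031, "dz": 0.341, "yaw": 0, "claw": 1},
    {"dx": 0.019, "dy": 0.031, "dz": 0.341, "yaw": 0, "claw": 1},
    {"dx": 0.019, "dy": 0.031, "dz": 0.341, "yaw": 0, "claw": 1},
  ],
)

```text
time: 4.03
tool_pos: [0.6204, -0.1782, 0.0128]
tool_rot: [0.002, 0.444, 0.896, 0.0]
contact_force: [-0.4, -0.1, 5.9]
gripper_width: 0.241
grasp_force: 62.3
```

```bash
python3 - <<'E'
from h import *
print(go(.502,.281,.16,.02).tolist()); print(manip.state()["tool_pos"],manip.state()["gripper_width"])
E
```

```text
[0.8738, 0.3674, -0.2962, 1.4669]
[ 0.62039335 -0.1782085   0.01281251] 0.241160514013441
```

Request:
send_rows(
  increments=[
    {"dx": 0, "dy": 0, "dz": -0.1, "yaw": 0, "claw": 1},
    {"dx": 0, "dy": 0, "dz": -0.2, "yaw": 0, "claw": 1},
    {"dx": 0, "dy": 0, "dz": -0.3, "yaw": 0, "claw": 1},
    {"dx": 0.87, "dy": 0.37, "dz": -0.3, "yaw": 0.95, "claw": 1},
    {"dx": 0.87, "dy": 0.37, "dz": -0.3, "yaw": 0.95, "claw": 1},
    {"dx": 0.87, "dy": 0.37, "dz": -0.3, "yaw": 0.95, "claw": 1},
    {"dx": 0.87, "dy": 0.37, "dz": -0.3, "yaw": 0.95, "claw": 1},
    {"dx": 0.87, "dy": 0.37, "dz": -0.3, "yaw": 0.95, "claw": 1},
    {"dx": 0.87, "dy": 0.37, "dz": -0.3, "yaw": 0.95, "claw": 1},
    {"dx": 0.87, "dy": 0.37, "dz": -0.3, "yaw": 0.95, "claw": 1},
    {"dx": 0.87, "dy": 0.37, "dz": -0.3, "yaw": 0.95, "claw": 1},
    {"dx": 0.87, "dy": 0.37, "dz": -0.3, "yaw": 0.95, "claw": 1},
    {"dx": 0.87, "dy": 0.37, "dz": -0.3, "yaw": 0.95, "claw": 1},
    {"dx": 0.87, "dy": 0.37, "dz": -0.3, "yaw": 0.95, "claw": 1},
  ],
)

```text
time: 5.78
tool_pos: [0.5035, 0.2794, 0.1606]
tool_rot: [0.0, 0.922, 0.387, -0.0]
contact_force: [-0.6, -0.1, -1.5]
gripper_width: 0.241
grasp_force: 61.4
```

```bash
python3 - <<'E'
from h import *
print(go(.499,.283,.05,.02).tolist()); print(manip.state()["tool_pos"],manip.state()["gripper_width"])
E
```

```text
[-0.0011, -0.0115, 0.2211, 0.5162]
[0.50352392 0.27940991 0.16056551] 0.2405932063992361
```

Request:
send_rows(
  increments=[
    {"dx": -0.001, "dy": -0.0115, "dz": 0, "yaw": 0.516, "claw": 1},
    {"dx": -0.001, "dy": -0.0115, "dz": 0, "yaw": 0.516, "claw": 1},
    {"dx": -0.001, "dy": -0.0115, "dz": 0, "yaw": 0.516, "claw": 1},
    {"dx": -0.001, "dy": -0.0115, "dz": 0.1, "yaw": 0.516, "claw": 1},
    {"dx": -0.001, "dy": -0.0115, "dz": 0.2, "yaw": 0.516, "claw": 1},
    {"dx": -0.001, "dy": -0.0115, "dz": 0.22, "yaw": 0.516, "claw": 1},
    {"dx": -0.001, "dy": -0.0115, "dz": 0.22, "yaw": 0.516, "claw": 1},
  ],
)

```text
time: 6.65
tool_pos: [0.4992, 0.2836, 0.0511]
tool_rot: [0.0, 1.0, 0.01, -0.0]
contact_force: [0.3, 0.4, -0.4]
gripper_width: 0.239
grasp_force: 61.3
```

```bash
python3 - <<'E'
from h import *
print(go(.499,.283,.018,.02).tolist()); print(manip.state()["tool_pos"],manip.state()["gripper_width"])
T=manip.grab_frame("top"); cv2.imwrite("pics/t2.png",cv2.resize(T[185:265,160:300,::-1],None,fx=5,fy=5,interpolation=cv2.INTER_CUBIC))
E
```

```text
[-0.0005, 0.0012, 0.0662, 0.0004]
[0.4992233  0.28362546 0.05111285] 0.2387269751715757
```

View pics/t2.png

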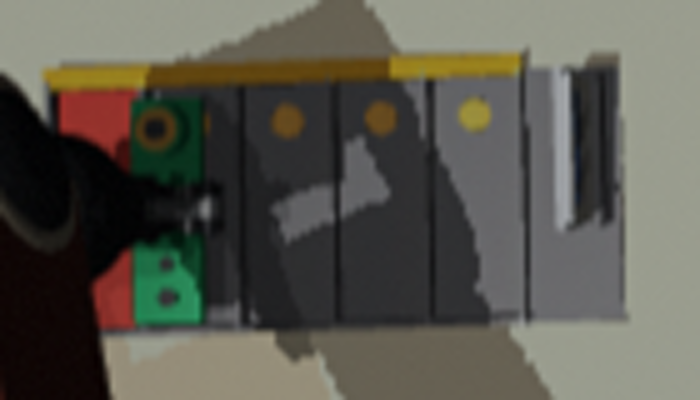

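Held bracket is at crop (168,211), above the compartment at crop x 147–242. I'll check its fit numerically.

```bash
python3 - <<'E'
from h import *
T=manip.grab_frame("top"); m=mask(T,(55,80,15),(95,255,255)); m[:,300:]=0; m[:180]=0
for b in blobs(m,40): print(b[0],b[1],rect(b[2],"top",.044))
y=mask(T,*((10,110,40),(30,255,255)));
for b in blobs(y[190:222,160:300],8): print(b[0]+[160,190],b[1], onz("top",b[0]+[160,190],.058),onz("top",b[0]+[160,190],.004))
E
```

```text
[193.92972973 213.14054054] 185 (array([534.34960938, 284.52639771]), (45.776519775390625, 37.68976593017578), np.float64(0.005814288193266652), array([532.61285, 281.9885 ], dtype=float32), np.float64(-3.106913338371069))
[193.22727273 240.15151515] 264 (array([462.62246704, 284.03619385]), (50.3399658203125, 37.542930603027344), np.float64(0.005810466661132118), array([461.04254, 283.39285], dtype=float32), np.float64(3.041091912085397))
[214.87301587 199.01587302] 441 [0.56866033 0.22136427 0.058     ] [0.57188389 0.23885716 0.004     ]
[235.61764706 208.14705882] 34 [0.54398309 0.16649506 0.058     ] [0.54586224 0.1809987  0.004     ]
[254.5483871  207.41935484] 31 [0.54525042 0.11665222 0.058     ] [0.54719861 0.12844044 0.004     ]
[190.15384615 209.92307692] 39 [0.54085103 0.28674388 0.058     ] [0.54255955 0.30779863 0.004     ]
[200.44444444 209.22222222] 9 [0.54234616 0.25946256 0.058     ] [0.54413613 0.27903103 0.004     ]
[217.         208.82857143] 35 [0.54282294 0.21564435 0.058     ] [0.54463889 0.23282562 0.004     ]
```

Request:
send_rows(
  increments=[
    {"dx": 0.003, "dy": 0.002, "dz": 0.03, "yaw": 0, "claw": 1},
    {"dx": 0.003, "dy": 0.002, "dz": 0.05, "yaw": 0, "claw": 1},
    {"dx": 0.003, "dy": 0.002, "dz": 0.062, "yaw": 0, "claw": 1},
    {"dx": 0.003, "dy": 0.002, "dz": 0.067, "yaw": 0, "claw": 1},
    {"dx": 0.003, "dy": 0.002, "dz": 0.067, "yaw": 0, "claw": 1},
  ],
)

```text
time: 7.38
tool_pos: [0.5004, 0.2834, 0.0173]
tool_rot: [-0.0, 1.0, 0.011, 0.0]
contact_force: [0.2, 0.1, -1.0]
gripper_width: 0.237
grasp_force: 61.5
```

Request:
send_rows(
  increments=[
    {"dx": 0, "dy": 0, "dz": 0, "yaw": 0, "claw": 0.15},
    {"dx": 0, "dy": 0, "dz": 0, "yaw": 0, "claw": 0.15},
    {"dx": 0, "dy": 0, "dz": 0, "yaw": 0, "claw": 0.15},
    {"dx": 0, "dy": 0, "dz": -0.06, "yaw": 0, "claw": 0.15},
    {"dx": 0, "dy": 0, "dz": -0.18, "yaw": 0, "claw": 0.15},
    {"dx": 0, "dy": 0, "dz": -0.3, "yaw": 0, "claw": 0},
    {"dx": 0, "dy": 0, "dz": -0.3, "yaw": 0, "claw": -0.3},
  ],
)

```text
time: 8.25
tool_pos: [0.5041, 0.2849, 0.1749]
tool_rot: [-0.002, 1.0, 0.011, 0.006]
contact_force: [-0.1, 0.1, 0.3]
gripper_width: 0.65
grasp_force: 0.0
```

```bash
python3 - <<'E'
from h import *
print(go(.5652,-.3086,.14,-.165).tolist())
E
```

```text
[0.096, 1.1897, 0.0654, 0.1242]
```

Request:
send_rows(
  increments=[
    {"dx": 0.1, "dy": 1, "dz": 0, "yaw": 0.124, "claw": -0.3},
    {"dx": 0.1, "dy": 1, "dz": 0, "yaw": 0.124, "claw": -0.3},
    {"dx": 0.1, "dy": 1, "dz": 0, "yaw": 0.124, "claw": -0.3},
    {"dx": 0.1, "dy": 1, "dz": 0, "yaw": 0.124, "claw": -0.3},
    {"dx": 0.1, "dy": 1, "dz": 0, "yaw": 0.124, "claw": -0.3},
    {"dx": 0.1, "dy": 1, "dz": 0, "yaw": 0.124, "claw": -0.3},
    {"dx": 0.1, "dy": 1, "dz": 0, "yaw": 0.124, "claw": -0.3},
    {"dx": 0.1, "dy": 1, "dz": 0, "yaw": 0.124, "claw": -0.3},
    {"dx": 0.1, "dy": 1, "dz": 0, "yaw": 0.124, "claw": -0.3},
    {"dx": 0.1, "dy": 1, "dz": 0, "yaw": 0.124, "claw": -0.3},
  ],
)

```text
time: 9.5
tool_pos: [0.5603, -0.2151, 0.1661]
tool_rot: [-0.001, 0.997, -0.083, -0.001]
contact_force: [0.4, -0.5, -0.3]
gripper_width: 0.651
grasp_force: 0.0
```

```bash
cat >> h.py <<'E'
def survey():
    T=manip.grab_frame("top")
    for b in blobs(mask(T,*GREEN),200):
        if b[0][1]>155:
            r=rect(b[2],"top",.010 if b[0][0]<300 else .006); print("br",b[0].round(),b[1],r[0].round(1),np.round(r[1],1),round(r[2],3),round(r[4],3))
    for b in blobs(mask(T,*RED),25):
        if b[0][1]>155: print("red",b[0].round(1),b[1],rect(b[2],"top",.024)[0].round(1))
    for b in blobs(mask(T,*ORANGE),60):
        if 300<b[0][0]<400: r=rect(b[2],"top",.028); print("clip",r[0].round(1),np.round(r[1],1),round(r[2],3),round(r[4],3))
    return T
E
python3 - <<'E'
from h import *
print(go(.5652,-.3086,.012,-.165).tolist()); survey()
E
```

```text
[0.0409, 0.1831, 0.3079, -0.0003]
br [198. 228.] 551 [498.1 283.4] [120.6  38.8] 0.007 3.13
br [456. 229.] 548 [ 478.9 -415.4] [119.6  37.5] 2.222 2.209
red [372.6 197.1] 817 [ 570.5 -195.1]
red [418.1 180.1] 518 [ 614.6 -316.2]
red [409.9 196.3] 468 [ 571.1 -293.4]
red [429.3 235. ] 938 [ 462.6 -341. ]
red [179.1 226.5] 712 [497.7 328.9]
red [383.2 252.9] 664 [ 418.7 -218.3]
red [346.6 248.3] 106 [ 434.4 -123.7]
clip [ 476.5 -106.6] [77.3  6.1] 3.086 3.084
```

Request:
send_rows(
  increments=[
    {"dx": 0.04, "dy": 0.184, "dz": 0, "yaw": 0, "claw": -0.3},
    {"dx": 0.04, "dy": 0.184, "dz": 0.05, "yaw": 0, "claw": -0.3},
    {"dx": 0.04, "dy": 0.184, "dz": 0.15, "yaw": 0, "claw": -0.3},
    {"dx": 0.04, "dy": 0.184, "dz": 0.15, "yaw": 0, "claw": -0.3},
  ],
)

```text
time: 10.05
tool_pos: [0.5625, -0.3058, 0.0869]
tool_rot: [-0.003, 0.997, -0.081, -0.005]
contact_force: [-1.9, 0.2, -0.7]
gripper_width: 0.65
grasp_force: 0.0
```

```bash
python3 - <<'E'
from h import *
print(go(.5652,-.3086,.012,-.165).tolist())
S=manip.grab_frame("scene"); cv2.imwrite("pics/s3.png",cv2.resize(S[150:330,180:400,::-1],None,fx=3,fy=3))
E
```

```text
[0.0077, 0.0054, 0.1496, 0.0013]
```

View pics/s3.png

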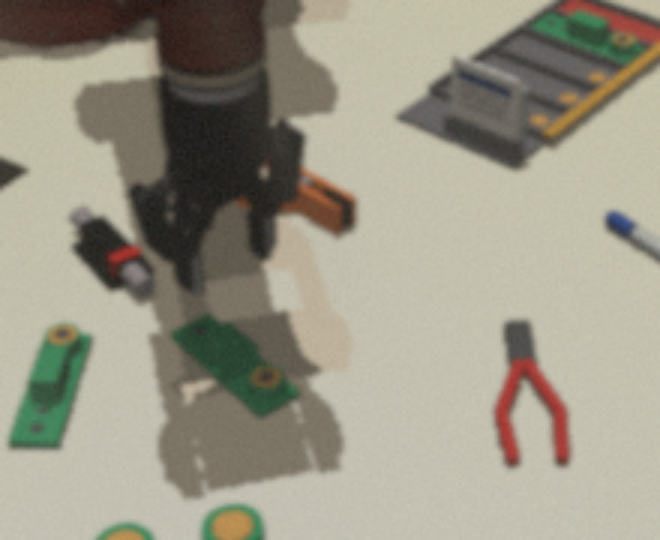

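Gripper is open above bracket B at crop (237,360). Bracket A lies flat in the tray at (600,30), brass end to the yellow edge.

Request:
send_rows(
  increments=[
    {"dx": 0.006, "dy": 0.005, "dz": 0.06, "yaw": 0, "claw": -0.3},
    {"dx": 0.006, "dy": 0.005, "dz": 0.11, "yaw": 0, "claw": -0.3},
    {"dx": 0.006, "dy": 0.005, "dz": 0.14, "yaw": 0, "claw": -0.3},
    {"dx": 0.006, "dy": 0.005, "dz": 0.147, "yaw": 0, "claw": -0.3},
    {"dx": 0.006, "dy": 0.005, "dz": 0.147, "yaw": 0, "claw": -0.3},
    {"dx": 0.006, "dy": 0.005, "dz": 0.147, "yaw": 0, "claw": 1},
    {"dx": 0.006, "dy": 0.005, "dz": 0.147, "yaw": 0, "claw": 1},
    {"dx": 0.006, "dy": 0.005, "dz": 0.147, "yaw": 0, "claw": 1},
    {"dx": 0.006, "dy": 0.005, "dz": 0.147, "yaw": 0, "claw": 1},
    {"dx": 0.006, "dy": 0.005, "dz": 0.147, "yaw": 0, "claw": 1},
  ],
)

```text
time: 11.35
tool_pos: [0.5689, -0.3131, 0.0201]
tool_rot: [0.001, 0.997, -0.082, 0.001]
contact_force: [-0.1, 0.0, 5.8]
gripper_width: 0.232
grasp_force: 61.2
```

```bash
python3 - <<'E'
from h import *
s=manip.state(); print(s["tool_pos"]); print(go(.5652,-.3086,.012,-.165).tolist(),go(.500,.231,.16,.017).tolist())
E
```

```text
[ 0.56888137 -0.31310557  0.0200855 ]
[-0.0088, -0.0077, 0.0161, 0.0001] [-0.3139, -1.0506, -0.2813, -0.1212]
```

Request:
send_rows(
  increments=[
    {"dx": 0, "dy": 0, "dz": 0, "yaw": 0, "claw": -0.1},
    {"dx": 0, "dy": 0, "dz": 0, "yaw": 0, "claw": -0.1},
    {"dx": -0.008, "dy": -0.004, "dz": 0.0, "yaw": 0, "claw": -0.1},
    {"dx": -0.008, "dy": -0.004, "dz": 0.0, "yaw": 0, "claw": -0.1},
  ],
)

```text
time: 11.85
tool_pos: [0.5639, -0.3094, 0.0183]
tool_rot: [-0.0, 0.997, -0.082, -0.0]
contact_force: [0.6, -0.0, 0.3]
gripper_width: 0.552
grasp_force: 0.0
```

```bash
python3 - <<'E'
from h import *
s=manip.state(); print(s["tool_pos"]); print(go(.5652,-.3086,.012,-.165).tolist())
E
```

```text
[ 0.56394469 -0.30943517  0.01831992]
[0.0022, -0.0021, 0.0126, 0.0002]
```

Request:
send_rows(
  increments=[
    {"dx": 0.002, "dy": -0.002, "dz": 0.012, "yaw": 0, "claw": -0.1},
    {"dx": 0.002, "dy": -0.002, "dz": 0.012, "yaw": 0, "claw": -0.1},
    {"dx": 0.002, "dy": -0.002, "dz": 0.012, "yaw": 0, "claw": 1},
    {"dx": 0.002, "dy": -0.002, "dz": 0.012, "yaw": 0, "claw": 1},
    {"dx": 0.002, "dy": -0.002, "dz": 0.012, "yaw": 0, "claw": 1},
    {"dx": 0.002, "dy": -0.002, "dz": 0.012, "yaw": 0, "claw": 1},
    {"dx": 0.002, "dy": -0.002, "dz": 0.012, "yaw": 0, "claw": 1},
  ],
)

```text
time: 12.72
tool_pos: [0.5659, -0.3092, 0.0131]
tool_rot: [0.0, 0.997, -0.082, 0.0]
contact_force: [0.4, -0.8, 1.1]
gripper_width: 0.239
grasp_force: 61.7
```

```bash
python3 - <<'E'
from h import *
s=manip.state(); print(s["tool_pos"]); print(go(.500,.231,.16,.017).tolist())
E
```

```text
[ 0.56591326 -0.30922342  0.01308202]
[-0.307, -1.0441, -0.2943, -0.1211]
```

Request:
send_rows(
  increments=[
    {"dx": 0, "dy": 0, "dz": -0.1, "yaw": 0, "claw": 1},
    {"dx": 0, "dy": 0, "dz": -0.2, "yaw": 0, "claw": 1},
    {"dx": 0, "dy": 0, "dz": -0.3, "yaw": 0, "claw": 1},
    {"dx": -0.3, "dy": -1, "dz": -0.3, "yaw": -0.121, "claw": 1},
    {"dx": -0.3, "dy": -1, "dz": -0.3, "yaw": -0.121, "claw": 1},
    {"dx": -0.3, "dy": -1, "dz": -0.3, "yaw": -0.121, "claw": 1},
    {"dx": -0.3, "dy": -1, "dz": -0.3, "yaw": -0.121, "claw": 1},
    {"dx": -0.3, "dy": -1, "dz": -0.3, "yaw": -0.121, "claw": 1},
    {"dx": -0.3, "dy": -1, "dz": -0.3, "yaw": -0.121, "claw": 1},
    {"dx": -0.3, "dy": -1, "dz": -0.3, "yaw": -0.121, "claw": 1},
    {"dx": -0.3, "dy": -1, "dz": -0.3, "yaw": -0.121, "claw": 1},
    {"dx": -0.3, "dy": -1, "dz": -0.3, "yaw": -0.121, "claw": 1},
    {"dx": -0.3, "dy": -1, "dz": -0.3, "yaw": -0.121, "claw": 1},
    {"dx": -0.3, "dy": -1, "dz": -0.3, "yaw": -0.121, "claw": 1},
    {"dx": -0.3, "dy": -1, "dz": -0.3, "yaw": -0.121, "claw": 1},
  ],
)

```text
time: 14.6
tool_pos: [0.4998, 0.2077, 0.1626]
tool_rot: [0.0, 1.0, 0.008, -0.0]
contact_force: [0.0, 0.2, -0.5]
gripper_width: 0.24
grasp_force: 61.5
```

```bash
python3 - <<'E'
from h import *
s=manip.state(); print(s["tool_pos"]); print(go(.501,.231,.05,.017).tolist())
E
```

```text
[0.49983826 0.20766976 0.16262729]
[0.0031, -0.0467, 0.2252, -0.0012]
```

Request:
send_rows(
  increments=[
    {"dx": 0.003, "dy": -0.047, "dz": 0, "yaw": 0, "claw": 1},
    {"dx": 0.003, "dy": -0.047, "dz": 0.1, "yaw": 0, "claw": 1},
    {"dx": 0.003, "dy": -0.047, "dz": 0.2, "yaw": 0, "claw": 1},
    {"dx": 0.003, "dy": -0.047, "dz": 0.225, "yaw": 0, "claw": 1},
    {"dx": 0.003, "dy": -0.047, "dz": 0.225, "yaw": 0, "claw": 1},
    {"dx": 0.003, "dy": -0.047, "dz": 0.225, "yaw": 0, "claw": 1},
  ],
)

```text
time: 15.35
tool_pos: [0.5028, 0.2326, 0.053]
tool_rot: [-0.001, 1.0, 0.008, 0.002]
contact_force: [-0.6, 0.2, -0.4]
gripper_width: 0.241
grasp_force: 61.5
```

```bash
python3 - <<'E'
from h import *
s=manip.state(); print(s["tool_pos"]); print(go(.501,.231,.017,.017).tolist())
T=manip.grab_frame("top"); m=mask(T,(55,80,15),(95,255,255)); m[:,300:]=0; m[:180]=0; m[:,:203]=0
for b in blobs(m,40): r=rect(b[2],"top",.044); print(r[0],r[1],r[2])
E
```

```text
[0.5028224  0.2326183  0.05296168]
[-0.004, 0.0033, 0.0719, -0.0005]
[537.69915771 236.20207214] (48.2247200012207, 42.96385192871094) 0.0031373603288571148
[467.36798096 235.88287354] (50.15443801879883, 42.766841888427734) 0.0031373787941342043
```

Request:
send_rows(
  increments=[
    {"dx": -0.004, "dy": 0.003, "dz": 0.03, "yaw": 0, "claw": 1},
    {"dx": -0.004, "dy": 0.003, "dz": 0.055, "yaw": 0, "claw": 1},
    {"dx": -0.004, "dy": 0.003, "dz": 0.068, "yaw": 0, "claw": 1},
    {"dx": -0.004, "dy": 0.003, "dz": 0.071, "yaw": 0, "claw": 1},
    {"dx": -0.004, "dy": 0.003, "dz": 0.071, "yaw": 0, "claw": 1},
    {"dx": -0.004, "dy": 0.003, "dz": 0.071, "yaw": 0, "claw": 1},
  ],
)

```text
time: 16.15
tool_pos: [0.4989, 0.2309, 0.017]
tool_rot: [0.0, 1.0, 0.009, -0.001]
contact_force: [-8.7, -3.6, 17.5]
gripper_width: 0.238
grasp_force: 63.8
```

Request:
send_rows(
  increments=[
    {"dx": 0, "dy": 0, "dz": 0, "yaw": 0, "claw": 0.15},
    {"dx": 0, "dy": 0, "dz": 0, "yaw": 0, "claw": 0.15},
    {"dx": 0, "dy": 0, "dz": 0, "yaw": 0, "claw": 0.15},
    {"dx": 0, "dy": 0, "dz": -0.06, "yaw": 0, "claw": 0.15},
    {"dx": 0, "dy": 0, "dz": -0.18, "yaw": 0, "claw": 0.15},
    {"dx": 0, "dy": 0, "dz": -0.3, "yaw": 0, "claw": 0},
    {"dx": 0, "dy": 0, "dz": -0.3, "yaw": 0, "claw": -0.3},
    {"dx": 0, "dy": 1, "dz": -0.3, "yaw": 0, "claw": -0.3},
    {"dx": 0, "dy": 1, "dz": -0.3, "yaw": 0, "claw": -0.3},
    {"dx": 0, "dy": 1, "dz": -0.3, "yaw": 0, "claw": -0.3},
    {"dx": 0, "dy": 1, "dz": -0.3, "yaw": 0, "claw": -0.3},
    {"dx": 0, "dy": 1, "dz": -0.3, "yaw": 0, "claw": -0.3},
    {"dx": 0, "dy": 1, "dz": -0.3, "yaw": 0, "claw": -0.3},
    {"dx": 0, "dy": 1, "dz": -0.3, "yaw": 0, "claw": -0.3},
    {"dx": 0, "dy": 1, "dz": -0.3, "yaw": 0, "claw": -0.3},
    {"dx": 0, "dy": 1, "dz": -0.3, "yaw": 0, "claw": -0.3},
  ],
)

```text
time: 18.15
tool_pos: [0.5062, -0.2727, 0.1632]
tool_rot: [-0.0, 1.0, 0.006, -0.001]
contact_force: [0.4, 0.9, -0.2]
gripper_width: 0.652
grasp_force: 0.0
```

```bash
python3 - <<'E'
from h import *
survey(); print(go(.4789,-.4154,.12,2.218))
S=manip.grab_frame("scene"); cv2.imwrite("pics/s4.png",cv2.resize(S[140:220,320:430,::-1],None,fx=5,fy=5,interpolation=cv2.INTER_CUBIC))
E
```

```text
br [198. 228.] 553 [498.1 283.4] [120.6  38.8] 0.007 3.13
br [217. 228.] 548 [497.7 230.8] [120.7  38.7] 0.004 3.137
red [413.2 253.2] 1436 [ 438.3 -295. ]
red [458.3 217.2] 544 [ 513.5 -419.9]
red [179.1 226.4] 711 [497.7 328.9]
red [448.6 231.2] 495 [ 476.3 -393.7]
red [462.6 275.3] 955 [ 360.2 -427.6]
red [408.6 253.2] 52 [ 419.6 -287.1]
red [380.2 275.4] 107 [ 362.7 -210.4]
clip [ 460.6 -105.6] [109.1   6. ] 3.078 3.082
clip [ 462.5 -132.3] [99.7 17.9] 0.271 -2.857
[-0.0584  0.2892  0.0856 -1.4697]
```

View pics/s4.png

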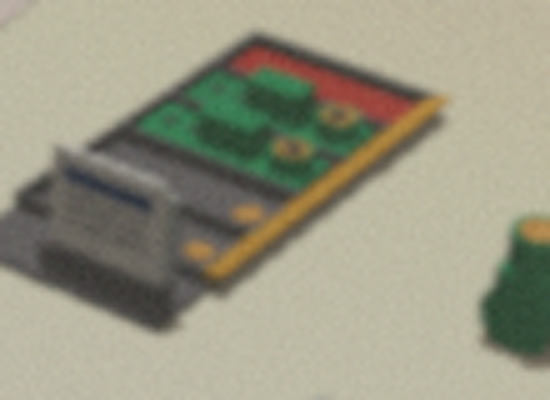

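Both placed brackets lie flat in their compartments, rings at crop (338,115) and (292,150) next to the yellow edge. Next is bracket C.

Request:
send_rows(
  increments=[
    {"dx": -0.058, "dy": 0.29, "dz": 0.03, "yaw": -0.97, "claw": -0.3},
    {"dx": -0.058, "dy": 0.29, "dz": 0.03, "yaw": -0.97, "claw": -0.3},
    {"dx": -0.058, "dy": 0.29, "dz": 0.03, "yaw": -0.97, "claw": -0.3},
    {"dx": -0.058, "dy": 0.29, "dz": 0.03, "yaw": -0.97, "claw": -0.3},
    {"dx": -0.058, "dy": 0.29, "dz": 0.03, "yaw": -0.97, "claw": -0.3},
    {"dx": -0.058, "dy": 0.29, "dz": 0.03, "yaw": -0.97, "claw": -0.3},
    {"dx": -0.058, "dy": 0.29, "dz": 0.03, "yaw": -0.97, "claw": -0.3},
    {"dx": -0.058, "dy": 0.29, "dz": 0.03, "yaw": -0.97, "claw": -0.3},
    {"dx": -0.058, "dy": 0.29, "dz": 0.03, "yaw": -0.97, "claw": -0.3},
  ],
)

```text
time: 19.38
tool_pos: [0.4811, -0.4127, 0.1491]
tool_rot: [-0.001, 0.741, 0.671, 0.0]
contact_force: [-1.6, 0.1, 0.1]
gripper_width: 0.654
grasp_force: 0.0
```

```bash
python3 - <<'E'
from h import *
print(go(.4789,-.4154,.08,2.218).tolist())
E
```

```text
[-0.006, -0.0038, 0.1381, -0.4971]
```

Request:
send_rows(
  increments=[
    {"dx": -0.006, "dy": -0.004, "dz": 0, "yaw": -0.497, "claw": -0.3},
    {"dx": -0.006, "dy": -0.004, "dz": 0, "yaw": -0.497, "claw": -0.3},
    {"dx": -0.006, "dy": -0.004, "dz": 0.05, "yaw": -0.497, "claw": -0.3},
    {"dx": -0.006, "dy": -0.004, "dz": 0.14, "yaw": -0.497, "claw": -0.3},
    {"dx": -0.006, "dy": -0.004, "dz": 0.14, "yaw": -0.497, "claw": -0.3},
    {"dx": -0.006, "dy": -0.004, "dz": 0.14, "yaw": -0.497, "claw": -0.3},
    {"dx": -0.006, "dy": -0.004, "dz": 0.14, "yaw": -0.497, "claw": -0.3},
  ],
)

```text
time: 20.25
tool_pos: [0.4796, -0.4184, 0.0824]
tool_rot: [0.002, 0.447, 0.895, -0.001]
contact_force: [0.7, 0.5, -0.4]
gripper_width: 0.652
grasp_force: 0.0
```

```bash
python3 - <<'E'
from h import *
print(go(.4789,-.4154,.012,2.218).tolist()); m=survey()
E
```

```text
[0.0062, 0.0025, 0.1409, -0.0015]
br [198. 228.] 552 [498.1 283.4] [120.6  38.8] 0.007 3.13
br [217. 228.] 548 [497.7 230.8] [120.7  38.7] 0.004 3.137
br [449. 234.] 324 [ 466.9 -399.6] [79.9 37.5] 2.222 2.135
red [179.1 226.5] 713 [497.7 328.9]
red [510.5 239.5] 1585 [ 421.  -541.4]
red [408.3 253.1] 31 [ 419.8 -286.9]
red [528.7 286. ] 668 [ 332.5 -599.8]
red [459.9 269.1] 77 [ 376.5 -420.5]
red [492.2 286.6] 74 [ 330.8 -503.5]
red [506.5 293.1] 98 [ 312.5 -538.9]
red [274.7 392.8] 27 [57.8 71. ]
clip [ 460.7 -105.6] [109.   6.] 3.078 3.083
clip [ 463.7 -131.9] [97.2 17.9] 0.271 -2.866
```

Request:
send_rows(
  increments=[
    {"dx": 0.006, "dy": 0.0025, "dz": 0.06, "yaw": 0, "claw": -0.3},
    {"dx": 0.006, "dy": 0.0025, "dz": 0.11, "yaw": 0, "claw": -0.3},
    {"dx": 0.006, "dy": 0.0025, "dz": 0.135, "yaw": 0, "claw": -0.3},
    {"dx": 0.006, "dy": 0.0025, "dz": 0.141, "yaw": 0, "claw": -0.3},
    {"dx": 0.006, "dy": 0.0025, "dz": 0.141, "yaw": 0, "claw": -0.3},
    {"dx": 0.006, "dy": 0.0025, "dz": 0.141, "yaw": 0, "claw": -0.3},
  ],
)

```text
time: 21.05
tool_pos: [0.4782, -0.415, 0.0107]
tool_rot: [0.001, 0.446, 0.895, -0.0]
contact_force: [-0.1, 0.5, 0.9]
gripper_width: 0.647
grasp_force: 0.0
```

```bash
python3 - <<'E'
from h import *
print(go(.4789,-.4154,.012,2.218).tolist())
E
```

```text
[-0.0014, 0.0007, -0.0027, -0.0006]
```

Request:
send_rows(
  increments=[
    {"dx": 0, "dy": 0, "dz": -0.003, "yaw": 0, "claw": 1},
    {"dx": 0, "dy": 0, "dz": -0.003, "yaw": 0, "claw": 1},
    {"dx": 0, "dy": 0, "dz": -0.003, "yaw": 0, "claw": 1},
    {"dx": 0, "dy": 0, "dz": -0.003, "yaw": 0, "claw": 1},
    {"dx": 0, "dy": 0, "dz": -0.003, "yaw": 0, "claw": 1},
    {"dx": 0, "dy": 0, "dz": -0.1, "yaw": 0, "claw": 1},
    {"dx": 0, "dy": 0, "dz": -0.2, "yaw": 0, "claw": 1},
    {"dx": 0, "dy": 0, "dz": -0.3, "yaw": 0, "claw": 1},
    {"dx": 0.9, "dy": 0.75, "dz": -0.3, "yaw": 0.97, "claw": 1},
    {"dx": 0.9, "dy": 0.75, "dz": -0.3, "yaw": 0.97, "claw": 1},
    {"dx": 0.9, "dy": 0.75, "dz": -0.3, "yaw": 0.97, "claw": 1},
    {"dx": 0.9, "dy": 0.75, "dz": -0.3, "yaw": 0.97, "claw": 1},
    {"dx": 0.9, "dy": 0.75, "dz": -0.3, "yaw": 0.97, "claw": 1},
    {"dx": 0.9, "dy": 0.75, "dz": -0.3, "yaw": 0.97, "claw": 1},
    {"dx": 0.9, "dy": 0.75, "dz": -0.3, "yaw": 0.97, "claw": 1},
    {"dx": 0.9, "dy": 0.75, "dz": -0.3, "yaw": 0.97, "claw": 1},
    {"dx": 0.9, "dy": 0.75, "dz": -0.3, "yaw": 0.97, "claw": 1},
    {"dx": 0.9, "dy": 0.75, "dz": -0.3, "yaw": 0.97, "claw": 1},
    {"dx": 0.9, "dy": 0.75, "dz": -0.3, "yaw": 0.97, "claw": 1},
  ],
)

```text
time: 23.42
tool_pos: [0.5045, 0.174, 0.1581]
tool_rot: [-0.001, 0.927, 0.375, -0.001]
contact_force: [0.1, -1.0, -1.3]
gripper_width: 0.24
grasp_force: 61.1
```

```bash
python3 - <<'E'
from h import *
print(go(.502,.179,.16,.013).tolist(), manip.state()["tool_pos"])
E
```

```text
[0.0032, -0.0107, -0.0038, 0.5033] [0.50454038 0.1740423  0.15811451]
```

Request:
send_rows(
  increments=[
    {"dx": 0.003, "dy": -0.01, "dz": 0, "yaw": 0.503, "claw": 1},
    {"dx": 0.003, "dy": -0.01, "dz": 0, "yaw": 0.503, "claw": 1},
    {"dx": 0.003, "dy": -0.01, "dz": 0, "yaw": 0.503, "claw": 1},
    {"dx": 0.003, "dy": -0.01, "dz": 0.1, "yaw": 0.503, "claw": 1},
    {"dx": 0.003, "dy": -0.01, "dz": 0.2, "yaw": 0.503, "claw": 1},
    {"dx": 0.003, "dy": -0.01, "dz": 0.215, "yaw": 0.503, "claw": 1},
    {"dx": 0.003, "dy": -0.01, "dz": 0.215, "yaw": 0.503, "claw": 1},
    {"dx": 0.003, "dy": -0.01, "dz": 0.215, "yaw": 0.503, "claw": 1},
  ],
)

```text
time: 24.42
tool_pos: [0.5054, 0.1756, 0.0544]
tool_rot: [-0.0, 1.0, 0.004, 0.002]
contact_force: [1.3, 0.9, -1.0]
gripper_width: 0.242
grasp_force: 61.1
```

```bash
python3 - <<'E'
from h import *
print(go(.502,.179,.017,.013).tolist(), manip.state()["tool_pos"])
T=manip.grab_frame("top"); m=mask(T,(55,80,15),(95,255,255)); m[:,300:]=0; m[:180]=0; m[:,:227]=0
for b in blobs(m,40): r=rect(b[2],"top",.044); print(r[0],r[1],r[2])
E
```

```text
[-0.0071, -0.0067, 0.0748, -0.0036] [0.50540344 0.1756282  0.05441865]
[538.34979248 175.9405365 ] (45.531673431396484, 34.79972457885742) 0.0001919732129628188
[468.16714478 174.51167297] (52.595062255859375, 31.968887329101562) 0.00019208340320347827
```

Request:
send_rows(
  increments=[
    {"dx": -0.005, "dy": -0.005, "dz": 0.03, "yaw": -0.003, "claw": 1},
    {"dx": -0.005, "dy": -0.005, "dz": 0.055, "yaw": -0.003, "claw": 1},
    {"dx": -0.005, "dy": -0.005, "dz": 0.068, "yaw": -0.003, "claw": 1},
    {"dx": -0.005, "dy": -0.005, "dz": 0.073, "yaw": -0.003, "claw": 1},
    {"dx": -0.005, "dy": -0.005, "dz": 0.073, "yaw": -0.003, "claw": 1},
    {"dx": -0.005, "dy": -0.005, "dz": 0.073, "yaw": -0.003, "claw": 1},
  ],
)

```text
time: 25.22
tool_pos: [0.501, 0.178, 0.0158]
tool_rot: [-0.0, 1.0, 0.006, -0.0]
contact_force: [-3.9, -0.6, 5.2]
gripper_width: 0.239
grasp_force: 62.0
```

Request:
send_rows(
  increments=[
    {"dx": 0, "dy": 0, "dz": 0, "yaw": 0, "claw": 0.15},
    {"dx": 0, "dy": 0, "dz": 0, "yaw": 0, "claw": 0.15},
    {"dx": 0, "dy": 0, "dz": 0, "yaw": 0, "claw": 0.15},
    {"dx": 0, "dy": 0, "dz": -0.06, "yaw": 0, "claw": 0.15},
    {"dx": 0, "dy": 0, "dz": -0.18, "yaw": 0, "claw": 0.15},
    {"dx": 0, "dy": 0, "dz": -0.3, "yaw": 0, "claw": 0},
    {"dx": 0, "dy": 0, "dz": -0.3, "yaw": 0, "claw": -0.3},
    {"dx": -0.2, "dy": 0.75, "dz": -0.3, "yaw": 0.176, "claw": -0.3},
    {"dx": -0.2, "dy": 0.75, "dz": -0.3, "yaw": 0.176, "claw": -0.3},
    {"dx": -0.2, "dy": 0.75, "dz": -0.3, "yaw": 0.176, "claw": -0.3},
    {"dx": -0.2, "dy": 0.75, "dz": -0.3, "yaw": 0.176, "claw": -0.3},
    {"dx": -0.2, "dy": 0.75, "dz": -0.3, "yaw": 0.176, "claw": -0.3},
    {"dx": -0.2, "dy": 0.75, "dz": -0.3, "yaw": 0.176, "claw": -0.3},
    {"dx": -0.2, "dy": 0.75, "dz": -0.3, "yaw": 0.176, "claw": -0.3},
    {"dx": -0.2, "dy": 0.75, "dz": -0.3, "yaw": 0.176, "claw": -0.3},
  ],
)

```text
time: 27.1
tool_pos: [0.405, -0.1983, 0.1643]
tool_rot: [-0.001, 0.992, -0.126, -0.001]
contact_force: [0.0, 0.2, 1.2]
gripper_width: 0.649
grasp_force: 0.0
```

```bash
python3 - <<'E'
from h import *
T=survey(); print(go(.3965,-.2782,.09,-.25).tolist(), manip.state()["tool_pos"])
S=manip.grab_frame("scene")
cv2.imwrite("pics/s5.png",np.hstack([cv2.resize(S[200:320,180:290,::-1],(390,425)),cv2.resize(T[225:295,375:440,::-1],(395,425))]))
E
```

```text
br [198. 228.] 552 [498.1 283.4] [120.6  38.8] 0.007 3.13
br [217. 228.] 546 [497.7 230.8] [120.7  38.7] 0.004 3.138
br [236. 228.] 572 [497.  178.3] [120.6  38.6] 0.002 -3.132
red [179.1 226.5] 714 [497.7 328.9]
red [417.6 257.3] 52 [ 408.6 -310.8]
red [375.6 277.7] 243 [ 352.3 -196.5]
red [409.5 288.4] 245 [ 327.2 -284.3]
red [403.4 297.9] 358 [ 306.3 -269.4]
red [413.4 345.6] 873 [ 176.9 -293.3]
red [331.2 344.6] 61 [180.8 -79.4]
red [352.1 348. ] 82 [ 178.2 -133.1]
red [361.4 368.4] 33 [ 120.9 -158.1]
clip [ 460.6 -105.7] [109.1   6.1] 3.078 3.084
clip [ 462.8 -132.2] [99.  17.9] 0.271 -2.862
[0.0232, 0.161, 0.1487, -0.0012] [ 0.40538851 -0.19746614  0.16446438]
```

View pics/s5.png

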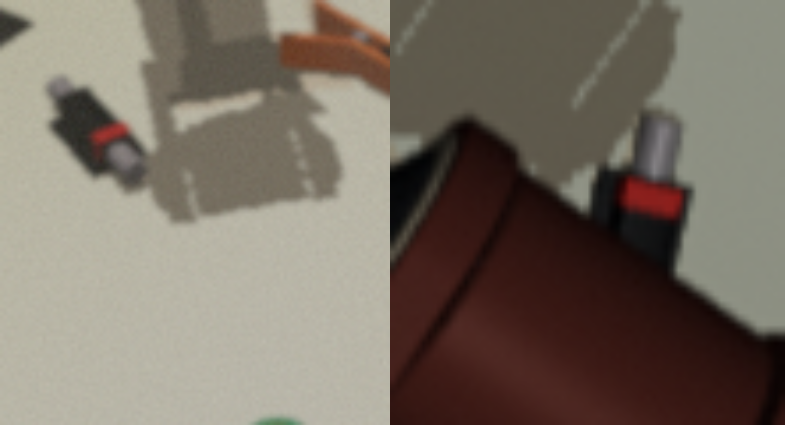

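All three brackets are in the tray. The gauge has been knocked aside: its band is now at top-view px (417.6,257.3) and the arm partly hides it. I'll back off and re-measure.

Request:
send_rows(
  increments=[
    {"dx": 0.1, "dy": -0.4, "dz": 0, "yaw": 0, "claw": -0.3},
    {"dx": 0.1, "dy": -0.4, "dz": 0, "yaw": 0, "claw": -0.3},
    {"dx": 0.1, "dy": -0.4, "dz": 0, "yaw": 0, "claw": -0.3},
    {"dx": 0.1, "dy": -0.4, "dz": 0, "yaw": 0, "claw": -0.3},
    {"dx": 0.1, "dy": -0.4, "dz": 0, "yaw": 0, "claw": -0.3},
  ],
)

```text
time: 27.82
tool_pos: [0.5037, -0.015, 0.165]
tool_rot: [0.0, 0.992, -0.123, -0.0]
contact_force: [0.3, -0.3, 0.9]
gripper_width: 0.653
grasp_force: 0.0
```

```bash
cat > g.py <<'E'
from h import *
T=manip.grab_frame("top"); S=manip.grab_frame("scene")
RB=((0,120,50),(8,255,255))
k=np.zeros(T.shape[:2],np.uint8); k[225:300,385:450]=255
c=[b for b in blobs(mask(T,*RB)&k,25) if b[1]<90]; print([ (b[0],b[1]) for b in c])
bg=np.median(T[232:292,395:440].reshape(-1,3),0); mm=((abs(T.astype(int)-bg).max(2)>22)*255).astype(np.uint8)&k
for b in blobs(mm,200): print("gauge all",b[1],b[0],*rect(b[2],"top",.013))
bl=((T.max(2)<60)*255).astype(np.uint8)&k
for b in blobs(bl|(mask(T,*RB)&k),100): print("gauge body",b[1],*rect(b[2],"top",.017))
s=np.zeros_like(k); s[180:300,150:290]=255
for b in blobs(mask(S,*RB)&s,25): print("scene band",b[0],b[1],[tri(x[0],b[0]) for x in c])
cv2.imwrite("pics/g.png",cv2.resize(T[225:300,385:450,::-1],None,fx=5,fy=5))
E
python3 g.py
```

```text
[(array([417.52727273, 257.14545455]), np.int32(55))]
gauge all 608 [413.8125     266.00986842] [ 385.08792114 -302.16662598] (128.78489685058594, 44.051753997802734) 2.888138813698625 [ 384.4249  -302.29703] 2.900870127990941
gauge body 417 [ 382.41390991 -300.49047852] (79.26712036132812, 41.85197830200195) 2.8986240783844304 [ 383.68457 -300.78763] 2.9093732563049963
scene band [210.02272727 237.36363636] 44 [(array([ 0.40788262, -0.31134715,  0.02572625]), np.float64(1.081532050682759))]
```

```bash
python3 - <<'E'
from h import *
print(go(.3845,-.3015,.09,-.247).tolist())
E
```

```text
[-0.0887, 0.6101, 0.1505, -0.0026]
```

Request:
send_rows(
  increments=[
    {"dx": -0.089, "dy": 0.61, "dz": 0, "yaw": -0.0026, "claw": -0.3},
    {"dx": -0.089, "dy": 0.61, "dz": 0, "yaw": -0.0026, "claw": -0.3},
    {"dx": -0.089, "dy": 0.61, "dz": 0, "yaw": -0.0026, "claw": -0.3},
    {"dx": -0.089, "dy": 0.61, "dz": 0, "yaw": -0.0026, "claw": -0.3},
    {"dx": -0.089, "dy": 0.61, "dz": 0.0, "yaw": -0.0026, "claw": -0.3},
    {"dx": -0.089, "dy": 0.61, "dz": 0.1, "yaw": -0.0026, "claw": -0.3},
    {"dx": -0.089, "dy": 0.61, "dz": 0.15, "yaw": -0.0026, "claw": -0.3},
    {"dx": -0.089, "dy": 0.61, "dz": 0.15, "yaw": -0.0026, "claw": -0.3},
    {"dx": -0.089, "dy": 0.61, "dz": 0.15, "yaw": -0.0026, "claw": -0.3},
  ],
)

```text
time: 29.05
tool_pos: [0.3847, -0.3023, 0.0916]
tool_rot: [0.001, 0.992, -0.124, 0.001]
contact_force: [-1.3, 0.2, 0.1]
gripper_width: 0.652
grasp_force: 0.0
```

```bash
python3 - <<'E'
from h import *
print(go(.3845,-.3015,.013,-.247).tolist(),manip.state()["tool_pos"])
S=manip.grab_frame("scene"); 
for b in blobs(mask(S,(0,120,50),(8,255,255)),12):
    if 150<b[0][0]<290 and b[0][1]>180: print(b[0],b[1])
E
```

```text
[-0.0011, -0.0016, 0.1573, -0.0012] [ 0.38474901 -0.3022883   0.09163057]
[210.02439024 237.97560976] 41
```

Request:
send_rows(
  increments=[
    {"dx": -0.001, "dy": -0.001, "dz": 0.06, "yaw": 0, "claw": -0.3},
    {"dx": -0.001, "dy": -0.001, "dz": 0.12, "yaw": 0, "claw": -0.3},
    {"dx": -0.001, "dy": -0.001, "dz": 0.15, "yaw": 0, "claw": -0.3},
    {"dx": -0.001, "dy": -0.001, "dz": 0.157, "yaw": 0, "claw": -0.3},
    {"dx": -0.001, "dy": -0.001, "dz": 0.157, "yaw": 0, "claw": -0.3},
    {"dx": -0.001, "dy": -0.001, "dz": 0.157, "yaw": 0, "claw": -0.3},
    {"dx": -0.001, "dy": -0.001, "dz": 0.157, "yaw": 0, "claw": 1},
    {"dx": -0.001, "dy": -0.001, "dz": 0.157, "yaw": 0, "claw": 1},
    {"dx": -0.001, "dy": -0.001, "dz": 0.157, "yaw": 0, "claw": 1},
    {"dx": -0.001, "dy": -0.001, "dz": 0.157, "yaw": 0, "claw": 1},
    {"dx": -0.001, "dy": -0.001, "dz": 0.157, "yaw": 0, "claw": 1},
  ],
)

```text
time: 30.48
tool_pos: [0.3848, -0.3013, 0.0127]
tool_rot: [0.001, 0.992, -0.124, 0.0]
contact_force: [-0.5, 0.0, 5.9]
gripper_width: 0.265
grasp_force: 62.0
```

```bash
python3 - <<'E'
from h import *
print(manip.state()["tool_pos"],go(.4985,.335,.16,.013).tolist())
E
```

```text
[ 0.38484371 -0.30132472  0.01270268] [-0.0914, -1.2893, -0.2958, -0.1738]
```

Request:
send_rows(
  increments=[
    {"dx": 0, "dy": 0, "dz": -0.1, "yaw": 0, "claw": 1},
    {"dx": 0, "dy": 0, "dz": -0.2, "yaw": 0, "claw": 1},
    {"dx": 0, "dy": 0, "dz": -0.3, "yaw": 0, "claw": 1},
    {"dx": 0.1, "dy": -0.95, "dz": -0.3, "yaw": -0.174, "claw": 1},
    {"dx": 0.1, "dy": -0.95, "dz": -0.3, "yaw": -0.174, "claw": 1},
    {"dx": 0.1, "dy": -0.95, "dz": -0.3, "yaw": -0.174, "claw": 1},
    {"dx": 0.1, "dy": -0.95, "dz": -0.3, "yaw": -0.174, "claw": 1},
    {"dx": 0.1, "dy": -0.95, "dz": -0.3, "yaw": -0.174, "claw": 1},
    {"dx": 0.1, "dy": -0.95, "dz": -0.3, "yaw": -0.174, "claw": 1},
    {"dx": 0.1, "dy": -0.95, "dz": -0.3, "yaw": -0.174, "claw": 1},
    {"dx": 0.1, "dy": -0.95, "dz": -0.3, "yaw": -0.174, "claw": 1},
    {"dx": 0.1, "dy": -0.95, "dz": -0.3, "yaw": -0.174, "claw": 1},
    {"dx": 0.1, "dy": -0.95, "dz": -0.3, "yaw": -0.174, "claw": 1},
  ],
)

```text
time: 32.1
tool_pos: [0.5485, 0.1472, 0.1607]
tool_rot: [0.0, 1.0, 0.007, -0.001]
contact_force: [0.1, -0.1, -2.2]
gripper_width: 0.262
grasp_force: 61.1
```

```bash
python3 - <<'E'
from h import *
print(manip.state()["tool_pos"],go(.4985,.335,.16,.013).tolist())
E
```

```text
[0.54848441 0.14716448 0.16065128] [-0.0949, -0.377, 0.0013, 0.0002]
```

Request:
send_rows(
  increments=[
    {"dx": -0.095, "dy": -0.377, "dz": 0, "yaw": 0, "claw": 1},
    {"dx": -0.095, "dy": -0.377, "dz": 0, "yaw": 0, "claw": 1},
    {"dx": -0.095, "dy": -0.377, "dz": 0, "yaw": 0, "claw": 1},
    {"dx": -0.095, "dy": -0.377, "dz": 0, "yaw": 0, "claw": 1},
    {"dx": -0.095, "dy": -0.377, "dz": 0.1, "yaw": 0, "claw": 1},
    {"dx": -0.095, "dy": -0.377, "dz": 0.2, "yaw": 0, "claw": 1},
    {"dx": -0.095, "dy": -0.377, "dz": 0.225, "yaw": 0, "claw": 1},
    {"dx": -0.095, "dy": -0.377, "dz": 0.225, "yaw": 0, "claw": 1},
    {"dx": -0.095, "dy": -0.377, "dz": 0.225, "yaw": 0, "claw": 1},
  ],
)

```text
time: 33.22
tool_pos: [0.5014, 0.3357, 0.0521]
tool_rot: [-0.001, 1.0, 0.006, 0.002]
contact_force: [0.9, 0.3, -1.3]
gripper_width: 0.261
grasp_force: 61.1
```

```bash
python3 - <<'E'
from h import *
print(manip.state()["tool_pos"],go(.4985,.335,.017,.013).tolist())
T=manip.grab_frame("top"); S=manip.grab_frame("scene")
a=cv2.resize(T[185:265,150:250,::-1],(500,400),interpolation=cv2.INTER_CUBIC); cv2.imwrite("pics/t6.png",a)
E
```

```text
[0.501387   0.33574646 0.05213758] [-0.0061, 0.0016, 0.0702, -0.0004]
```

View pics/t6.png

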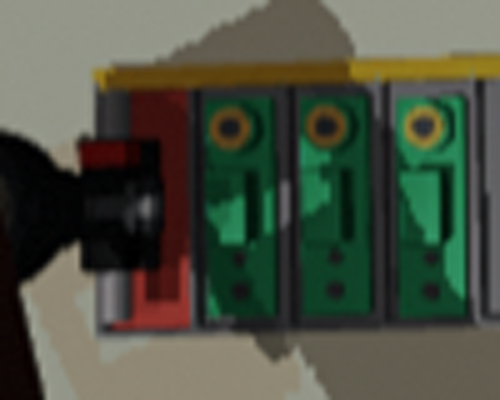

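The gauge hangs over the red compartment: handle at crop (120,205), pins at u≈113, red band up-image. Three brackets are correctly placed.

```bash
python3 - <<'E'
from h import *
f=lambda u,v,z: np.round(onz("top",(150+u/5,185+v/5),z)*1000,1)[:2]
print("pins",f(113,88,.052),f(113,322,.052)); print("handle",f(120,140,.065),f(120,270,.065)); print("foot right",f(160,200,.047)); print("red",f(190,200,.004), "wall L", f(100,200,.014),f(192,200,.009))
E
```

```text
pins [561.  336.2] [437.8 335. ]
handle [533.1 326.6] [465.5 325.9]
foot right [501.5 312.6]
red [501.  313.5] wall L [501.6 359.4] [501.  310.4]
```

Request:
send_rows(
  increments=[
    {"dx": -0.003, "dy": 0.002, "dz": 0.03, "yaw": 0, "claw": 1},
    {"dx": -0.003, "dy": 0.002, "dz": 0.05, "yaw": 0, "claw": 1},
    {"dx": -0.003, "dy": 0.002, "dz": 0.062, "yaw": 0, "claw": 1},
    {"dx": -0.003, "dy": 0.002, "dz": 0.068, "yaw": 0, "claw": 1},
    {"dx": -0.003, "dy": 0.002, "dz": 0.068, "yaw": 0, "claw": 1},
    {"dx": -0.003, "dy": 0.002, "dz": 0.068, "yaw": 0, "claw": 1},
  ],
)

```text
time: 34.08
tool_pos: [0.4981, 0.3346, 0.0168]
tool_rot: [0.0, 1.0, 0.007, -0.0]
contact_force: [-3.5, -1.3, 7.9]
gripper_width: 0.262
grasp_force: 62.3
```

Request:
send_rows(
  increments=[
    {"dx": 0, "dy": 0, "dz": 0, "yaw": 0, "claw": 0.15},
    {"dx": 0, "dy": 0, "dz": 0, "yaw": 0, "claw": 0.15},
    {"dx": 0, "dy": 0, "dz": 0, "yaw": 0, "claw": 0.15},
    {"dx": 0, "dy": 0, "dz": -0.06, "yaw": 0, "claw": 0.15},
    {"dx": 0, "dy": 0, "dz": -0.18, "yaw": 0, "claw": 0.15},
    {"dx": 0, "dy": 0, "dz": -0.3, "yaw": 0, "claw": 0},
    {"dx": 0, "dy": 0, "dz": -0.3, "yaw": 0, "claw": -1},
    {"dx": 0, "dy": 1, "dz": -0.3, "yaw": 0.04, "claw": -1},
    {"dx": 0, "dy": 1, "dz": -0.3, "yaw": 0.04, "claw": -1},
    {"dx": 0, "dy": 1, "dz": -0.3, "yaw": 0.04, "claw": -1},
    {"dx": 0, "dy": 1, "dz": -0.3, "yaw": 0.04, "claw": -1},
    {"dx": 0, "dy": 1, "dz": -0.3, "yaw": 0.04, "claw": -1},
    {"dx": 0, "dy": 1, "dz": -0.3, "yaw": 0.04, "claw": -1},
    {"dx": 0, "dy": 1, "dz": -0.3, "yaw": 0.04, "claw": -1},
    {"dx": 0, "dy": 1, "dz": -0.3, "yaw": 0.04, "claw": -1},
    {"dx": 0, "dy": 1, "dz": -0.3, "yaw": 0.04, "claw": -1},
    {"dx": 0, "dy": 1, "dz": -0.3, "yaw": 0.04, "claw": -1},
  ],
)

```text
time: 36.2
tool_pos: [0.5039, -0.1652, 0.1641]
tool_rot: [-0.001, 1.0, -0.024, -0.001]
contact_force: [-0.8, 0.1, -0.4]
gripper_width: 0.997
grasp_force: 0.0
```

```bash
python3 - <<'E'
from h import *
T=survey(); S=manip.grab_frame("scene"); print(manip.state()["tool_pos"])
a=cv2.resize(T[188:260,158:298,::-1],(770,396),interpolation=cv2.INTER_CUBIC); cv2.imwrite("pics/t7.png",a)
E
```

```text
br [198. 228.] 552 [498.1 283.4] [120.6  38.8] 0.007 3.13
br [217. 228.] 547 [497.7 230.8] [120.7  38.7] 0.004 3.137
br [236. 228.] 571 [497.  178.3] [120.6  38.6] 0.002 -3.133
red [339.7 236.8] 741 [ 459.7 -102.7]
red [184.4 207.9] 48 [546.  318.3]
red [174.8 213.6] 79 [538.2 338.9]
red [384.8 219.1] 344 [ 511.4 -224.5]
red [378.1 233.1] 403 [ 474.3 -206.1]
red [397.1 273.4] 877 [ 360.7 -253. ]
red [184.7 244.7] 52 [450.  315.9]
red [173. 245.] 33 [447.6 346.2]
red [336.3 284. ] 133 [338.4 -91.2]
red [315.3 289. ] 93 [327.7 -38.5]
red [347.5 301.3] 131 [ 294.4 -123.5]
red [369.  299.5] 99 [ 294.6 -181.5]
[ 0.50419402 -0.16419668  0.16449687]
```

View pics/t7.png

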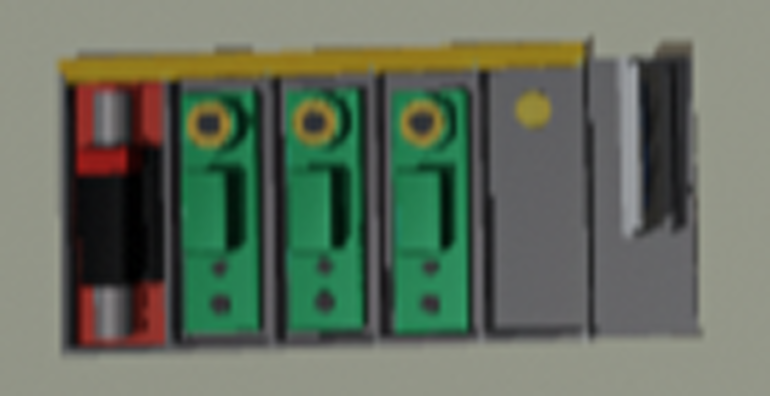

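Tray: all three brackets and the gauge lie within their compartments, marked ends at the yellow edge; the plate and card top shows at crop u 620–640, its free end at v≈235. Now the clip.

```bash
python3 - <<'E'
from h import *
T=manip.grab_frame("top").astype(int)
for v in (205,215,222,226): print(v,[(u,tuple(map(int,T[v,u]))) for u in range(267,285)])
for u in (271,272,273): print(u,[(v,int(T[v,u].sum()//3)) for v in list(range(194,202))+list(range(225,236))])
for z in(.075,.085):
  for u in(270.5,273.5): print(z,u,onz("top",(u,220),z)*1000)
print(go(.4234,-.1274,.08,-.06).tolist())
E
```

```text
205 [(267, (97, 96, 99)), (268, (96, 96, 98)), (269, (97, 96, 98)), (270, (112, 112, 115)), (271, (148, 150, 153)), (272, (150, 153, 157)), (273, (148, 150, 154)), (274, (52, 56, 60)), (275, (20, 23, 28)), (276, (41, 40, 40)), (277, (42, 42, 40)), (278, (47, 48, 48)), (279, (47, 47, 48)), (280, (20, 21, 21)), (281, (44, 45, 47)), (282, (48, 48, 50)), (283, (81, 81, 81)), (284, (146, 149, 135))]
215 [(267, (99, 99, 101)), (268, (99, 98, 100)), (269, (97, 96, 98)), (270, (103, 103, 105)), (271, (146, 150, 152)), (272, (150, 154, 157)), (273, (148, 150, 154)), (274, (77, 78, 77)), (275, (24, 32, 45)), (276, (39, 39, 40)), (277, (38, 37, 36)), (278, (46, 46, 46)), (279, (46, 47, 48)), (280, (26, 26, 27)), (281, (36, 37, 38)), (282, (51, 51, 54)), (283, (97, 98, 100)), (284, (114, 117, 107))]
222 [(267, (100, 100, 103)), (268, (99, 99, 102)), (269, (98, 98, 101)), (270, (103, 103, 105)), (271, (146, 149, 152)), (272, (150, 153, 156)), (273, (148, 151, 154)), (274, (99, 99, 99)), (275, (25, 28, 34)), (276, (32, 31, 31)), (277, (44, 43, 41)), (278, (45, 45, 45)), (279, (47, 47, 49)), (280, 
[... 747 characters left out ...]
, 144), (195, 144), (196, 146), (197, 145), (198, 121), (199, 113), (200, 140), (201, 153), (225, 153), (226, 152), (227, 152), (228, 153), (229, 149), (230, 136), (231, 113), (232, 101), (233, 101), (234, 102), (235, 101)]
273 [(194, 145), (195, 145), (196, 145), (197, 138), (198, 101), (199, 107), (200, 146), (201, 150), (225, 150), (226, 151), (227, 151), (228, 150), (229, 118), (230, 87), (231, 97), (232, 100), (233, 101), (234, 101), (235, 102)]
0.075 270.5 [511.87068496  71.90165495  75.        ]
0.075 273.5 [511.77917512  64.18332951  75.        ]
0.085 270.5 [511.84625154  70.13991713  85.        ]
0.085 273.5 [511.75568103  62.50081937  85.        ]
[-0.1649, -0.066, 0.1697, 0.0102]
```

Request:
send_rows(
  increments=[
    {"dx": -0.165, "dy": -0.066, "dz": 0, "yaw": 0.01, "claw": -1},
    {"dx": -0.165, "dy": -0.066, "dz": 0, "yaw": 0.01, "claw": -1},
    {"dx": -0.165, "dy": -0.066, "dz": 0.1, "yaw": 0.01, "claw": -1},
    {"dx": -0.165, "dy": -0.066, "dz": 0.17, "yaw": 0.01, "claw": -1},
    {"dx": -0.165, "dy": -0.066, "dz": 0.17, "yaw": 0.01, "claw": -1},
    {"dx": -0.165, "dy": -0.066, "dz": 0.17, "yaw": 0.01, "claw": -1},
  ],
)

```text
time: 37.1
tool_pos: [0.4246, -0.1286, 0.0817]
tool_rot: [0.0, 1.0, -0.03, 0.001]
contact_force: [0.9, -0.4, 0.4]
gripper_width: 0.999
grasp_force: 0.0
```

```bash
python3 - <<'E'
from h import *
print(go(.4234,-.1274,.006,-.06).tolist(),manip.state()["tool_pos"])
T=manip.grab_frame("top");S=manip.grab_frame("scene")
for b in blobs(mask(T,*ORANGE),20):
    if 300<b[0][0]<400: print(b[0],b[1])
cv2.imwrite("pics/c8.png",np.hstack([cv2.resize(S[185:250,235:325,::-1],(450,325),interpolation=cv2.INTER_CUBIC),cv2.resize(T[210:270,320:380,::-1],(325,325),interpolation=cv2.INTER_CUBIC)]))
E
```

```text
[-0.0027, -0.0023, 0.1515, -0.0003] [ 0.42456318 -0.12858443  0.08173718]
[340.51428571 226.74285714] 35
[347.66666667 231.44444444] 54
```

View pics/c8.png

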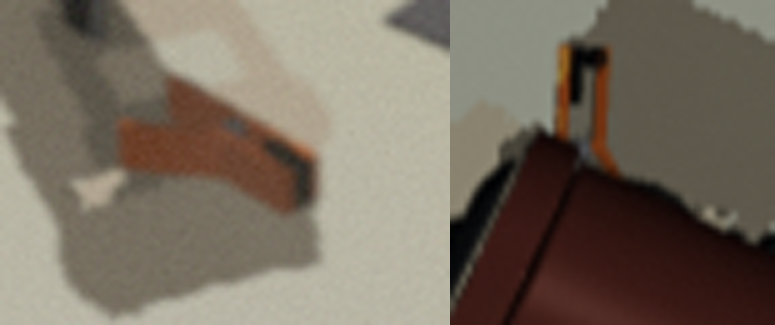

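Clip is undisturbed: jaws at top crop (585,50), shadow of the gripper around the handles in the scene view. Descending.

Request:
send_rows(
  increments=[
    {"dx": -0.002, "dy": -0.002, "dz": 0.06, "yaw": 0, "claw": -1},
    {"dx": -0.002, "dy": -0.002, "dz": 0.11, "yaw": 0, "claw": -1},
    {"dx": -0.002, "dy": -0.002, "dz": 0.14, "yaw": 0, "claw": -1},
    {"dx": -0.002, "dy": -0.002, "dz": 0.151, "yaw": 0, "claw": -1},
    {"dx": -0.002, "dy": -0.002, "dz": 0.151, "yaw": 0, "claw": -1},
    {"dx": -0.002, "dy": -0.002, "dz": 0.151, "yaw": 0, "claw": -1},
  ],
)

```text
time: 37.95
tool_pos: [0.4235, -0.1281, 0.0058]
tool_rot: [0.0, 1.0, -0.031, 0.001]
contact_force: [-1.0, -0.5, -0.1]
gripper_width: 1.002
grasp_force: 0.0
```

Request:
send_rows(
  increments=[
    {"dx": 0, "dy": 0, "dz": 0, "yaw": 0, "claw": -0.2},
    {"dx": 0, "dy": 0, "dz": 0, "yaw": 0, "claw": -0.2},
    {"dx": 0, "dy": 0, "dz": 0, "yaw": 0, "claw": 0.1},
    {"dx": 0, "dy": 0, "dz": 0, "yaw": 0, "claw": 0.1},
    {"dx": 0, "dy": 0, "dz": 0, "yaw": 0, "claw": 0.3},
    {"dx": 0, "dy": 0, "dz": 0, "yaw": 0, "claw": 0.3},
    {"dx": 0, "dy": 0, "dz": 0, "yaw": 0, "claw": 1},
    {"dx": 0, "dy": 0, "dz": 0, "yaw": 0, "claw": 1},
    {"dx": 0, "dy": 0, "dz": 0, "yaw": 0, "claw": 1},
    {"dx": 0, "dy": 0, "dz": 0, "yaw": 0, "claw": 1},
  ],
)

```text
time: 39.2
tool_pos: [0.4244, -0.1287, 0.0071]
tool_rot: [0.001, 1.0, -0.031, 0.001]
contact_force: [-1.8, 0.8, 10.2]
gripper_width: 0.24
grasp_force: 59.7
```

```bash
python3 - <<'E'
from h import *
print(manip.state()["tool_pos"],go(.414,.0755,.17,.013).tolist())
T=manip.grab_frame("top");S=manip.grab_frame("scene")
for b in blobs(mask(T,*ORANGE),20):
    if 300<b[0][0]<400: print(b[0],b[1],rect(b[2],"top",.028))
E
```

```text
[ 0.42437127 -0.12866508  0.00708159] [-0.0449, -0.4058, -0.3266, -0.0497]
[346.8030303  224.57575758] 66 (array([ 495.06985474, -124.08689117]), (71.92840576171875, 6.597284317016602), np.float64(3.083632814047799), array([ 497.3907  , -124.285095], dtype=float32), np.float64(3.0889016924351957))
[356.46875  229.890625] 64 (array([ 486.22705078, -151.56007385]), (65.77416229248047, 12.281839370727539), np.float64(2.585921695299779), array([ 482.95032, -149.802  ], dtype=float32), np.float64(2.55854373929404))
```

The clip opened, but slid about 14 mm forward in the grip. I'll lift and re-measure the jaws.

Request:
send_rows(
  increments=[
    {"dx": 0, "dy": 0, "dz": -0.05, "yaw": 0, "claw": 1},
    {"dx": 0, "dy": 0, "dz": -0.15, "yaw": 0, "claw": 1},
    {"dx": 0, "dy": 0, "dz": -0.25, "yaw": 0, "claw": 1},
    {"dx": 0, "dy": 0, "dz": -0.33, "yaw": -0.05, "claw": 1},
    {"dx": -0.05, "dy": -0.2, "dz": -0.33, "yaw": -0.05, "claw": 1},
    {"dx": -0.05, "dy": -0.2, "dz": -0.33, "yaw": -0.05, "claw": 1},
    {"dx": -0.05, "dy": -0.2, "dz": -0.33, "yaw": -0.05, "claw": 1},
    {"dx": -0.05, "dy": -0.2, "dz": -0.33, "yaw": -0.05, "claw": 1},
  ],
)

```text
time: 40.3
tool_pos: [0.4039, -0.0267, 0.1697]
tool_rot: [0.0, 1.0, 0.007, 0.0]
contact_force: [0.7, -0.8, -0.9]
gripper_width: 0.234
grasp_force: 59.0
```

```bash
python3 - <<'E'
from h import *
s=manip.state(); print(s["tool_pos"],s["gripper_width"],go(.414,.0755,.17,.013).tolist())
T=manip.grab_frame("top");S=manip.grab_frame("scene")
zt=s["tool_pos"][2]-.007+.028; print(zt)
for b in blobs(mask(T,*ORANGE),20):
    if 280<b[0][0]<400: print(b[0],b[1],rect(b[2],"top",zt))
u,v=map(int,proj("top",s["tool_pos"]+[.06,0,0])); us,vs=map(int,proj("scene",s["tool_pos"]+[.05,0,0]))
cv2.imwrite("pics/c9.png",np.hstack([cv2.resize(S[vs-40:vs+40,us-50:us+50,::-1],(400,320),interpolation=cv2.INTER_CUBIC),cv2.resize(T[v-40:v+40,u-50:u+50,::-1],(400,320),interpolation=cv2.INTER_CUBIC)])); print(u,v,us,vs)
E
```

```text
[ 0.40387853 -0.02665138  0.16972592] 0.23411437074816133 [0.023, -0.204, -0.0007, 0.0004]
0.19072591880320747
[301.01176471 238.07058824] 85 (array([470.47235107, -18.28149986]), (76.09820556640625, 6.755690097808838), np.float64(3.1334198116785035), array([470.25854, -17.17923], dtype=float32), np.float64(-3.1148949953673095))
[313.03669725 241.5412844 ] 109 (array([464.03317261, -43.89291   ]), (76.3502197265625, 16.671613693237305), np.float64(2.7487443017119704), array([462.20978, -44.16146], dtype=float32), np.float64(2.694815301883608))
306 240 299 149
```

View pics/c9.png

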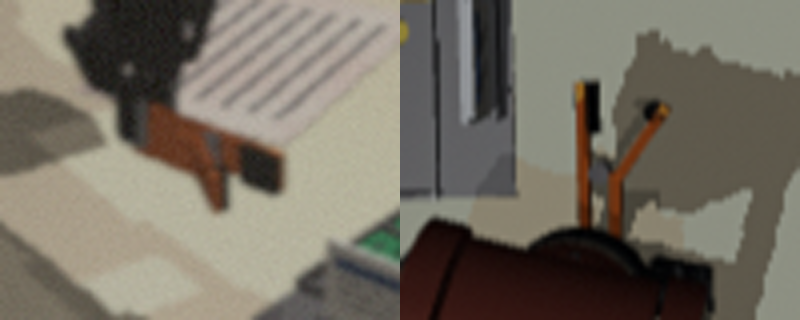

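Clip is held level and open: straight leaf at right crop u≈582, nose at (655,110). I'll move it over the plate, still high.

Request:
send_rows(
  increments=[
    {"dx": -0.001, "dy": -0.1, "dz": 0, "yaw": 0, "claw": 1},
    {"dx": -0.001, "dy": -0.204, "dz": 0, "yaw": 0, "claw": 1},
    {"dx": -0.001, "dy": -0.204, "dz": 0, "yaw": 0, "claw": 1},
    {"dx": -0.001, "dy": -0.204, "dz": 0.05, "yaw": 0, "claw": 1},
    {"dx": -0.001, "dy": -0.204, "dz": 0.08, "yaw": 0, "claw": 1},
    {"dx": -0.001, "dy": -0.204, "dz": 0.08, "yaw": 0, "claw": 1},
    {"dx": -0.001, "dy": -0.204, "dz": 0.08, "yaw": 0, "claw": 1},
  ],
)

```text
time: 41.28
tool_pos: [0.4025, 0.075, 0.1304]
tool_rot: [0.0, 1.0, 0.006, 0.0]
contact_force: [0.7, 0.3, -0.6]
gripper_width: 0.239
grasp_force: 59.2
```

```bash
python3 - <<'E'
from h import *
s=manip.state(); print(s["tool_pos"],s["gripper_width"],go(.403,.0755,.048,.013).tolist())
T=manip.grab_frame("top");S=manip.grab_frame("scene")
zt=s["tool_pos"][2]-.007+.028; print(zt)
for b in blobs(mask(T,*ORANGE),20):
    if 200<b[0][0]<400: print(b[0],b[1],rect(b[2],"top",zt)[:3])
u,v=258,225
cv2.imwrite("pics/c10.png",cv2.resize(T[v-40:v+40,u-20:u+40,::-1],(600,800)[::1] if 0 else (450,600),interpolation=cv2.INTER_CUBIC))
E
```

```text
[0.4025281  0.07499128 0.13038153] 0.2394052504747442 [0.0008, -0.001, 0.1648, -0.0007]
0.1513815295036215
[259.66666667 240.18518519] 81 (array([467.34387207,  84.20465851]), (79.9471435546875, 5.737250804901123), np.float64(0.028181635153651147))
[270.73394495 243.02752294] 109 (array([458.76403809,  58.14654922]), (83.8893814086914, 17.937854766845703), np.float64(2.7406589446424894))
```

View pics/c10.png

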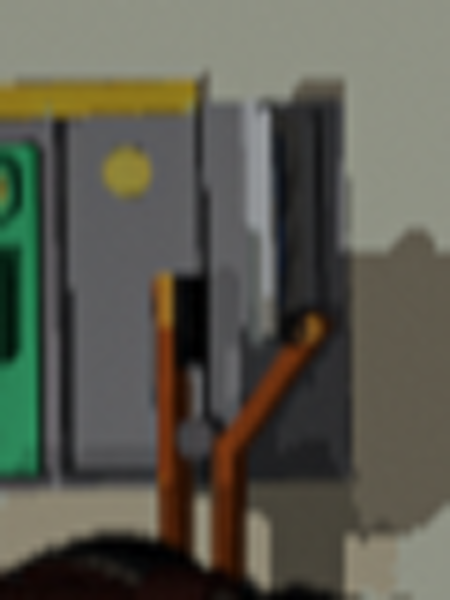

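The straight leaf's pad face is at crop u≈207 and the nose ball at (312,325), with the plate and card top (245–275) seen between. Checking metrically.

```bash
python3 - <<'E'
from h import *
f=lambda u,v,z: np.round(onz("top",(238+u/7.5,185+v/7.5),z)*1000,1)[:2]
print("pad face",f(206,320,.151),"pad tip",f(180,275,.151),"nose inner",f(285,325,.151),"nose ctr",f(308,325,.151))
print("plate+y face",f(245,250,.075),"plate end",f(262,342,.075),"card right",f(277,250,.085), "card end?",f(270,335,.085))
E
```

```text
pad face [493.8  70.5] pad tip [508.   78.7] nose inner [491.9  45.6] nose ctr [491.8  38.3]
plate+y face [516.1  71.5] plate end [484.7  65.8] card right [515.9  58.8] card end? [487.3  61.3]
```

Request:
send_rows(
  increments=[
    {"dx": 0.001, "dy": -0.001, "dz": 0.04, "yaw": 0, "claw": 1},
    {"dx": 0.001, "dy": -0.001, "dz": 0.08, "yaw": 0, "claw": 1},
    {"dx": 0.001, "dy": -0.001, "dz": 0.11, "yaw": 0, "claw": 1},
    {"dx": 0.001, "dy": -0.001, "dz": 0.14, "yaw": 0, "claw": 1},
    {"dx": 0.001, "dy": -0.001, "dz": 0.165, "yaw": 0, "claw": 1},
    {"dx": 0.001, "dy": -0.001, "dz": 0.165, "yaw": 0, "claw": 1},
    {"dx": 0.001, "dy": -0.001, "dz": 0.165, "yaw": 0, "claw": 1},
  ],
)

```text
time: 42.25
tool_pos: [0.4029, 0.0761, 0.0477]
tool_rot: [0.0, 1.0, 0.007, 0.0]
contact_force: [0.2, 0.1, -1.1]
gripper_width: 0.233
grasp_force: 59.2
```

```bash
python3 - <<'E'
from h import *
T=manip.grab_frame("top");S=manip.grab_frame("scene")
cv2.imwrite("pics/c11.png",np.hstack([cv2.resize(S[150:230,290:390,::-1],(500,400),interpolation=cv2.INTER_CUBIC),cv2.resize(T[195:265,245:295,::-1],(290,400),interpolation=cv2.INTER_CUBIC)]))
E
```

```text
(no output)
```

View pics/c11.png

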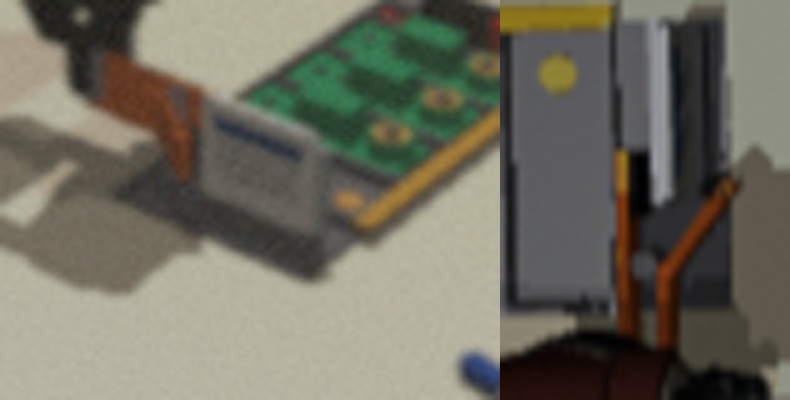

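Jaws straddle plate and card, but the nose at right crop (727,185) overlaps the card end (v≈200) by only ~6 mm. I'll go 9 mm deeper.

Request:
send_rows(
  increments=[
    {"dx": 0.009, "dy": 0, "dz": 0, "yaw": 0, "claw": 1},
    {"dx": 0.018, "dy": 0, "dz": 0, "yaw": 0, "claw": 1},
    {"dx": 0.018, "dy": 0, "dz": 0, "yaw": 0, "claw": 1},
    {"dx": 0.018, "dy": 0, "dz": 0, "yaw": 0, "claw": 1},
  ],
)

```text
time: 42.85
tool_pos: [0.4115, 0.0763, 0.0473]
tool_rot: [-0.0, 1.0, 0.007, -0.0]
contact_force: [-0.8, 0.4, -0.6]
gripper_width: 0.239
grasp_force: 59.2
```

Request:
send_rows(
  increments=[
    {"dx": 0, "dy": 0.005, "dz": 0, "yaw": 0, "claw": 0.45},
    {"dx": 0, "dy": 0.01, "dz": 0, "yaw": 0, "claw": 0.4},
    {"dx": 0, "dy": 0.014, "dz": 0, "yaw": 0, "claw": 0.3},
    {"dx": 0, "dy": 0.02, "dz": 0, "yaw": 0, "claw": 0.2},
    {"dx": 0, "dy": 0.022, "dz": 0, "yaw": 0, "claw": 0.2},
    {"dx": 0, "dy": 0.026, "dz": 0, "yaw": 0, "claw": 0.1},
    {"dx": 0, "dy": 0.03, "dz": 0, "yaw": 0, "claw": 0},
    {"dx": 0, "dy": 0.03, "dz": 0, "yaw": 0, "claw": 0},
    {"dx": 0, "dy": 0.03, "dz": 0, "yaw": 0, "claw": 0},
  ],
)

```text
time: 43.98
tool_pos: [0.4117, 0.0612, 0.0473]
tool_rot: [0.0, 1.0, 0.007, 0.0]
contact_force: [0.6, -0.8, -0.3]
gripper_width: 0.503
grasp_force: 4.6
```

```bash
python3 - <<'E'
from h import *
T=manip.grab_frame("top");S=manip.grab_frame("scene")
cv2.imwrite("pics/c12.png",np.hstack([cv2.resize(S[150:230,290:390,::-1],(500,400),interpolation=cv2.INTER_CUBIC),cv2.resize(T[195:265,245:295,::-1],(290,400),interpolation=cv2.INTER_CUBIC)]))
E
```

```text
(no output)
```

View pics/c12.png

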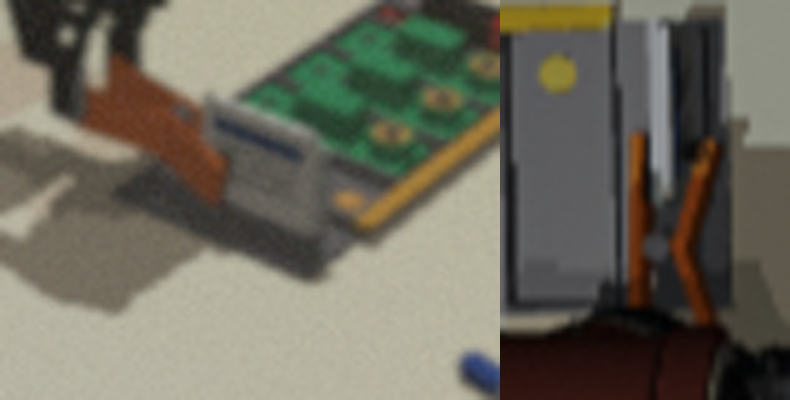

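The swinging leaf is closing towards the card (nose at (708,150)) with the straight leaf against the plate. I'll keep releasing.

Request:
send_rows(
  increments=[
    {"dx": 0, "dy": 0.004, "dz": 0, "yaw": 0, "claw": -0.08},
    {"dx": 0, "dy": 0.008, "dz": 0, "yaw": 0, "claw": -0.16},
    {"dx": 0, "dy": 0.012, "dz": 0, "yaw": 0, "claw": -0.24},
    {"dx": 0, "dy": 0.012, "dz": 0, "yaw": 0, "claw": -0.3},
    {"dx": 0, "dy": 0.012, "dz": 0, "yaw": 0, "claw": -0.4},
    {"dx": 0, "dy": 0.012, "dz": 0, "yaw": 0, "claw": -0.4},
  ],
)

```text
time: 44.82
tool_pos: [0.4118, 0.0553, 0.0473]
tool_rot: [-0.0, 1.0, 0.007, 0.0]
contact_force: [-0.0, 0.7, -0.6]
gripper_width: 0.704
grasp_force: 0.0
```

```bash
python3 - <<'E'
from h import *
T=manip.grab_frame("top");S=manip.grab_frame("scene")
for b in blobs(mask(T,*ORANGE),20):
    if 240<b[0][0]<400: print(b[0],b[1],rect(b[2],"top",.069)[:3])
for b in blobs(mask(S,*ORANGE),20):
    if 280<b[0][0]<350: print(b[0],b[1])
E
```

```text
[268.5 233. ] 58 (array([478.6121521 ,  78.26680756]), (71.8399658203125, 2.5904550552368164), np.float64(3.137732401589723))
[278.19101124 234.52808989] 89 (array([473.20800781,  53.74796677]), (81.97488403320312, 15.484063148498535), np.float64(3.136060335899317))
[319.78134111 175.51895044] 343
```

Request:
send_rows(
  increments=[
    {"dx": 0, "dy": -0.012, "dz": 0, "yaw": 0, "claw": -0.8},
    {"dx": 0, "dy": -0.012, "dz": 0, "yaw": 0, "claw": -0.8},
    {"dx": 0, "dy": -0.012, "dz": 0, "yaw": 0, "claw": -0.8},
    {"dx": 0, "dy": -0.012, "dz": -0.05, "yaw": 0, "claw": -0.8},
    {"dx": 0, "dy": -0.012, "dz": -0.12, "yaw": 0, "claw": -0.8},
    {"dx": 0, "dy": -0.012, "dz": -0.24, "yaw": 0, "claw": -0.8},
    {"dx": 0, "dy": -0.012, "dz": -0.36, "yaw": 0, "claw": -0.8},
    {"dx": 0.2, "dy": 0.6, "dz": -0.36, "yaw": 0, "claw": -0.8},
    {"dx": 0.2, "dy": 0.6, "dz": -0.36, "yaw": 0, "claw": -0.8},
    {"dx": 0.2, "dy": 0.6, "dz": -0.36, "yaw": 0, "claw": -0.8},
    {"dx": 0.2, "dy": 0.6, "dz": -0.36, "yaw": 0, "claw": -0.8},
    {"dx": 0.2, "dy": 0.6, "dz": -0.36, "yaw": 0, "claw": -0.8},
    {"dx": 0.2, "dy": 0.6, "dz": -0.36, "yaw": 0, "claw": -0.8},
    {"dx": 0.2, "dy": 0.6, "dz": -0.36, "yaw": 0, "claw": -0.8},
    {"dx": 0.2, "dy": 0.6, "dz": -0.36, "yaw": 0, "claw": -0.8},
  ],
)

```text
time: 46.8
tool_pos: [0.5155, -0.2421, 0.2273]
tool_rot: [-0.0, 1.0, 0.007, -0.0]
contact_force: [0.5, 0.3, -0.7]
gripper_width: 0.9
grasp_force: 0.0
```

```bash
ls pics|wc -l; python3 - <<'E'
from h import *
T=survey();S=manip.grab_frame("scene")
for b in blobs(mask(T,*ORANGE),20):
    if 240<b[0][0]<400: print(b[0],b[1],rect(b[2],"top",.069)[:3])
for b in blobs(mask(S,*ORANGE),20):
    if 280<b[0][0]<350: print(b[0],b[1])
k=mask(S,(100,60,30),(130,255,255)); print([(b[0],b[1]) for b in blobs(k[150:230,290:390],8)])
cv2.imwrite("pics/f13.png",np.hstack([cv2.resize(S[150:230,290:390,::-1],(440,352),interpolation=cv2.INTER_CUBIC),cv2.resize(T[190:265,215:295,::-1],(360,352),interpolation=cv2.INTER_CUBIC)]))
E
```

```text
16
br [198. 228.] 554 [498.1 283.4] [120.6  38.8] 0.007 3.13
br [217. 227.] 547 [497.7 230.8] [120.7  38.7] 0.004 3.135
br [236. 228.] 570 [497.  178.3] [120.6  38.7] 0.002 -3.132
red [408.7 205.4] 527 [ 542.5 -288. ]
red [449.7 209.9] 725 [ 532.1 -396.1]
red [184.1 207.9] 54 [546.  318.3]
red [174.8 213.6] 79 [538.2 338.9]
red [439.3 226.4] 660 [ 490.7 -369.7]
red [456.1 274.2] 1245 [ 362.5 -410.2]
red [184.7 244.7] 52 [450.  315.9]
red [173.  244.8] 32 [447.6 346.2]
red [401.9 292.5] 859 [ 314.5 -262. ]
red [363.1 280.3] 140 [ 349.7 -165.9]
red [368.4 354.5] 2190 [ 154.8 -174.2]
[268.65625 239.84375] 96 (array([460.75006104,  77.03717041]), (107.5550308227539, 5.172626972198486), np.float64(3.13787155175668))
[279.216 238.52 ] 125 (array([463.30310059,  51.26467133]), (100.64238739013672, 21.04538917541504), np.float64(0.09980127941569011))
[319.96396396 175.36636637] 333
[(array([96., 74.]), np.int32(35))]
```

View pics/f13.png

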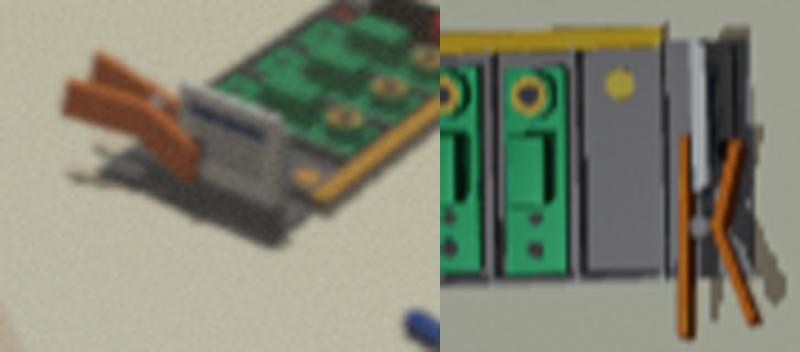

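The clip hangs level across the plate and card, straight leaf at right crop u≈685 and nose at (735,145). It is about 0.23 rad open, the card is upright and the tray contents are unchanged. Handing in.

```bash
python3 -c "
from plant import manip
print(manip.job_done())"
```

```text
the job is handed in; nothing more can be done
None
```

I handed the job in with all three brackets and the gauge flat in the tray, marked ends to the yellow edge, and the clip holding the upright card and tag plate together; no verdict came back.

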